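# Fit the crank handles to the shelf drives

### The arm

A 6-joint arm with a two-finger parallel gripper is mounted at the origin on the work surface. World frame = base frame: x ahead of the robot, y to its left, z up, the work surface at z = 0. Lengths are in m, angles in rad, forces in N, time in s.
With the tool pointing down it reaches from about 0.375 to 0.9 m from the base axis. Payload 3.1 kg.
Tool frame: the origin (TCP) lies at the very end of the fingers, on their centre line; the grasp point (between the pads) lies 19 mm behind it; z points along the fingers, y is the line along which they close (so a half turn about z gives the same grasp; the last joint's range is limited). The gripper opens to 85 mm and grips with 20 to 120 N. Pads are 22 mm wide; open, the fingers measure 114 mm over their backs; the gripper's body (76 mm by 85 mm) begins 54 mm behind the grasp point. The pads swing forward as they close: fully open they stand 13 mm farther back than shut.
Start: joints at [-0.178, 0.527, 1.433, -0, 1.181, -0.178], TCP at [0.625, 0, 0.231] pointing down, gripper open.
Joint ranges: [-3.08, 3.08], [-0.75, 2.2], [0.22, 2.44], [-1.43, 4.57], [0, 2.65], [-2.85, 2.85]. Speed limits (rad/s): [2.79, 2.79, 3.14, 3.14, 3.14, 3.14].

### API

Orientations are given as a unit quaternion [x, y, z, w].
In Python, from station import telemetry, snapshot, ticket gives the robot as it stands.
- The arm moves only by the tool move_arm, never from a script. Its argument "commands" is text: rows parted by semicolons, each of 7 numbers parted by spaces: the shift along the tool's x, y, z in mm, then the turn, a rotation vector about the tool's x, y, z in degrees, then the opening, from -1 (shut) to 1 (fully open). A call has exactly 5 rows; each row is the pose to reach, as a shift and turn from the pose commanded when the call began, along the tool's axes at that moment; what a row does not reach only later rows make up. A row lasts 1/8 s, in which the tool goes at most 62.5 mm and 10.7 degrees, less where a joint would pass 70% of its speed; a pose out of reach is approached as far as the arm can. A call with a gripper value outside its range is refused whole. The fingers move at their own pace and stop on an object; "grip_force" is the grip in N (left out, the last holds). Time passes only in rows, so rows that repeat a pose let the fingers close, or fill a call up. It gives the time, the measured TCP pose, the force, the opening and the grip force at its end, in the units of the state.
- telemetry.sense(): the state, without advancing time (a new reading comes with each control period).
- snapshot(name): name is "scene" or "side" or "wrist"; returns a dict with "image" (420x560x3 uint8, red, green, blue), "fx", "fy", "cx", "cy" (pixels), "pose" (4x4, takes a point from camera to world coordinates). Camera axes: x right, y down, z forward; pixel columns grow to the right and rows downward; lengths in m; the calibration is good to about 2 mm. A picture is of the moment at which its call begins. There is no depth.
- ticket.sign_off(): hands the job in; it is judged then, once.
The state is a dict: "t": time; "q": joint angles; "qd": joint speeds; "tau": joint torques, N m; "tcp_pos": TCP position; "tool_rot": TCP orientation; "force": force on the tool from outside, world axes, zero at the start; "ft_torque": the same for the moment, N m; "finger_gap": opening from 0.0 (shut) to 1.0 (fully open); "gripper_force": force on a finger pad.
Only numpy, scipy, OpenCV 4.12 (cv2) and the standard library are available. Lean on these libraries where they do the work, as an engineer would, in place of code of your own. Each camera call takes 0.05 s, during which the arm holds its last target. There are 200 camera calls.

### The job

First lift the lid of the accessory case open until it rests on its stop. Then, for every crank handle lying on the bench, take the white transit cap off the drive of the handle's colour, put the cap in the case, and push the handle onto that drive's square shaft, level and fully home; a drive whose handle is not there keeps its cap on. Finally close the case's lid, leaving everything else on the bench where it is.

Things in the scene. Friction and masses are not known exactly. Their poses are not given: they have to be found in the camera images.
- drive_blue: Drive head of a mobile shelf, fixed to the bench: grey gearbox 72 x 72 mm, 45 mm high, with a blue top plate and, standing up from its middle, a fixed 16 mm square steel shaft 30 mm tall (from 45 to 75 mm above the bench). Origin: centre of the underside; the shaft's flats are square to its x and y axes, z up.
- drive_yellow: Drive head of a mobile shelf, fixed to the bench: grey gearbox 72 x 72 mm, 45 mm high, with a yellow top plate and, standing up from its middle, a fixed 16 mm square steel shaft 30 mm tall (from 45 to 75 mm above the bench). Origin: centre of the underside; the shaft's flats are square to its x and y axes, z up.
- drive_red: Drive head of a mobile shelf, fixed to the bench: grey gearbox 72 x 72 mm, 45 mm high, with a red top plate and, standing up from its middle, a fixed 16 mm square steel shaft 30 mm tall (from 45 to 75 mm above the bench). Origin: centre of the underside; the shaft's flats are square to its x and y axes, z up.
- handle_blue: Loose black three-armed handle, blue arm ends and hub patch, about 160 g, 120 mm across; may be absent. Lies bore down. Origin: centre of the underside of its square hub (30 x 30, 50 mm tall), z up, x and y square to the flats of hub and bore. Blind square bore from below, 18 mm wide, 32 mm deep. Arms and their ends lie under 21 mm; grip the hub above them. Home: underside on the drive's plate.
- handle_yellow: Loose black three-armed handle, yellow arm ends and hub patch, about 160 g, 120 mm across; may be absent. Lies bore down. Origin: centre of the underside of its square hub (30 x 30, 50 mm tall), z up, x and y square to the flats of hub and bore. Blind square bore from below, 18 mm wide, 32 mm deep. Arms and their ends lie under 21 mm; grip the hub above them. Home: underside on the drive's plate.
- handle_red: Loose black three-armed handle, red arm ends and hub patch, about 160 g, 120 mm across; may be absent. Lies bore down. Origin: centre of the underside of its square hub (30 x 30, 50 mm tall), z up, x and y square to the flats of hub and bore. Blind square bore from below, 18 mm wide, 32 mm deep. Arms and their ends lie under 21 mm; grip the hub above them. Home: underside on the drive's plate.
- cap_blue: Loose white square transit cap, 34 x 34 mm and 36 mm tall, 30 g, pushed loosely over the shaft of the blue drive and resting on its plate (pulls straight up; square bore 19 mm wide, 31 mm deep). Origin: centre of its open underside; its sides are square to its x and y axes, z up out of its closed top.
- cap_yellow: Loose white square transit cap, 34 x 34 mm and 36 mm tall, 30 g, pushed loosely over the shaft of the yellow drive and resting on its plate (pulls straight up; square bore 19 mm wide, 31 mm deep). Origin: centre of its open underside; its sides are square to its x and y axes, z up out of its closed top.
- cap_red: Loose white square transit cap, 34 x 34 mm and 36 mm tall, 30 g, pushed loosely over the shaft of the red drive and resting on its plate (pulls straight up; square bore 19 mm wide, 31 mm deep). Origin: centre of its open underside; its sides are square to its x and y axes, z up out of its closed top.
- case: Accessory case, fixed to the bench: grey open box 160 (x) x 200 (y) x 60 mm high, walls and floor 5 mm. Origin: centre of its underside; its front, with the lid's handle, is its -x side, and the lid's hinge runs along the top of its +x side.
- lid (a joint): Lid of the case, blue, 160 x 200 x 8 mm, 220 g, hinged freely on the case's +x rim: 0 = shut, grows as it opens (rad); at 1.9 it rests on its stop, leaning back past upright, and stays there; below about 1.5 it falls shut when let go.
- lid_handle (a point): Middle of the lid's black handle: a 22 mm long, 18 mm thick round bar parallel to the hinge, on a 12 mm wide neck, its middle 28 mm out from the lid's front edge, 188 mm from the hinge and 4 mm above the lid's underside. It can be pinched by its two ends (22 mm) from above and turns between the fingers as the lid swings.
- lid_hinge (a point): Middle of the lid's hinge line, on the underside of the lid, 60 mm above the bench; it is fixed, but its axes turn with the lid (y along the hinge).
- tape: Bystander: roll of blue tape lying flat, 100 mm across, 25 mm high. Origin: centre of its underside.
- volume: Bystander: orange book lying flat, 130 x 190 x 28 mm. Origin: centre of its underside.
- mug: Bystander: white mug, 80 mm across, 95 mm high. Origin: centre of its underside.
- driver: Bystander: screwdriver lying on the bench. Origin: under its middle.
There are look-alikes about, which are no part of the job. Leave any orange or purple look-alike of the drive_yellow alone.

How it is judged:
On the way, in this order (a step that is already met when the one before it is completed fails the run):
1. The lid of the case is open and rests on its stop (beyond 1.84 rad) (value of joint lid above 1.84 rad), for 0.3 s.
2. Every handle on the bench is fully home on the shaft of its colour, the lid still open and the caps taken off lying in the case (value of joint lid above 1.5 rad and z of handle_blue in the frame of drive_blue between 0.04 and 0.048 m and horizontal distance between handle_blue and drive_blue below 0.004 m and angle between each of handle_blue, handle_yellow, handle_red's own z axis and vertical below 0.06 rad and (angle between the x axis of handle_blue and the x axis of drive_blue, either way round below 0.2 rad or angle between the x axis of handle_blue and the y axis of drive_blue, either way round below 0.2 rad) and linear speed of each of handle_blue, handle_yellow, handle_red below 0.02 m/s and ((x of cap_blue in the frame of case between -0.075 and 0.075 m and y of cap_blue in the frame of case between -0.095 and 0.095 m and z of cap_blue in the frame of case between 0 and 0.058 m and linear speed of cap_blue below 0.02 m/s) or (z of cap_blue in the frame of drive_blue between 0.04 and 0.05 m and horizontal distance between cap_blue and drive_blue below 0.006 m)) and (height (world z) of handle_blue above 0.03 m or (z of cap_blue in the frame of drive_blue between 0.04 and 0.05 m and horizontal distance between cap_blue and drive_blue below 0.006 m)) and z of handle_yellow in the frame of drive_yellow between 0.04 and 0.048 m and horizontal distance between handle_yellow and drive_yellow below 0.004 m and (angle between the x axis of handle_yellow and the x axis of drive_yellow, either way round below 0.2 rad or angle between the x axis of handle_yellow and the y axis of drive_yellow, either way round below 0.2 rad) and ((x of cap_yellow in the frame of case between -0.075 and 0.075 m and y of cap_yellow in the frame of case between -0.095 and 0.095 m and z of cap_yellow in the frame of case between 0 and 0.058 m and linear speed of cap_yellow below 0.02 m/s) or (z of cap_yellow in the frame of drive_yellow between 0.04 and 0.05 m and horizontal distance between cap_yellow and drive_yellow below 0.006 m)) and (height (world z) of handle_yellow above 0.03 m or (z of cap_yellow in the frame of drive_yellow between 0.04 and 0.05 m and horizontal distance between cap_yellow and drive_yellow below 0.006 m)) and z of handle_red in the frame of drive_red between 0.04 and 0.048 m and horizontal distance between handle_red and drive_red below 0.004 m and (angle between the x axis of handle_red and the x axis of drive_red, either way round below 0.2 rad or angle between the x axis of handle_red and the y axis of drive_red, either way round below 0.2 rad) and ((x of cap_red in the frame of case between -0.075 and 0.075 m and y of cap_red in the frame of case between -0.095 and 0.095 m and z of cap_red in the frame of case between 0 and 0.058 m and linear speed of cap_red below 0.02 m/s) or (z of cap_red in the frame of drive_red between 0.04 and 0.05 m and horizontal distance between cap_red and drive_red below 0.006 m)) and (height (world z) of handle_red above 0.03 m or (z of cap_red in the frame of drive_red between 0.04 and 0.05 m and horizontal distance between cap_red and drive_red below 0.006 m))), for 0.2 s.
At the end, for the whole second after the job is handed in: Lid shut (0.05 rad); each handle present at rest on the shaft of its colour: within 3 mm of fully down, 4 mm of centred, 0.06 rad of level, flats aligned any of four ways; those drives' caps at rest in the case; drives without a handle keep their cap fully on (value of joint lid below 0.05 rad and z of handle_blue in the frame of drive_blue between 0.04 and 0.048 m and horizontal distance between handle_blue and drive_blue below 0.004 m and angle between each of handle_blue, handle_yellow, handle_red's own z axis and vertical below 0.06 rad and (angle between the x axis of handle_blue and the x axis of drive_blue, either way round below 0.2 rad or angle between the x axis of handle_blue and the y axis of drive_blue, either way round below 0.2 rad) and linear speed of each of handle_blue, handle_yellow, handle_red below 0.02 m/s and ((x of cap_blue in the frame of case between -0.075 and 0.075 m and y of cap_blue in the frame of case between -0.095 and 0.095 m and z of cap_blue in the frame of case between 0 and 0.058 m and linear speed of cap_blue below 0.02 m/s) or (z of cap_blue in the frame of drive_blue between 0.04 and 0.05 m and horizontal distance between cap_blue and drive_blue below 0.006 m)) and (height (world z) of handle_blue above 0.03 m or (z of cap_blue in the frame of drive_blue between 0.04 and 0.05 m and horizontal distance between cap_blue and drive_blue below 0.006 m)) and z of handle_yellow in the frame of drive_yellow between 0.04 and 0.048 m and horizontal distance between handle_yellow and drive_yellow below 0.004 m and (angle between the x axis of handle_yellow and the x axis of drive_yellow, either way round below 0.2 rad or angle between the x axis of handle_yellow and the y axis of drive_yellow, either way round below 0.2 rad) and ((x of cap_yellow in the frame of case between -0.075 and 0.075 m and y of cap_yellow in the frame of case between -0.095 and 0.095 m and z of cap_yellow in the frame of case between 0 and 0.058 m and linear speed of cap_yellow below 0.02 m/s) or (z of cap_yellow in the frame of drive_yellow between 0.04 and 0.05 m and horizontal distance between cap_yellow and drive_yellow below 0.006 m)) and (height (world z) of handle_yellow above 0.03 m or (z of cap_yellow in the frame of drive_yellow between 0.04 and 0.05 m and horizontal distance between cap_yellow and drive_yellow below 0.006 m)) and z of handle_red in the frame of drive_red between 0.04 and 0.048 m and horizontal distance between handle_red and drive_red below 0.004 m and (angle between the x axis of handle_red and the x axis of drive_red, either way round below 0.2 rad or angle between the x axis of handle_red and the y axis of drive_red, either way round below 0.2 rad) and ((x of cap_red in the frame of case between -0.075 and 0.075 m and y of cap_red in the frame of case between -0.095 and 0.095 m and z of cap_red in the frame of case between 0 and 0.058 m and linear speed of cap_red below 0.02 m/s) or (z of cap_red in the frame of drive_red between 0.04 and 0.05 m and horizontal distance between cap_red and drive_red below 0.006 m)) and (height (world z) of handle_red above 0.03 m or (z of cap_red in the frame of drive_red between 0.04 and 0.05 m and horizontal distance between cap_red and drive_red below 0.006 m))); the robot touches nothing.
It fails at once if The roll of tape is moved more than 25 mm (distance of tape from where it was at the start of the episode above 0.025 m).
It fails at once if The book is moved more than 25 mm (distance of volume from where it was at the start of the episode above 0.025 m).
It fails at once if The mug is moved more than 25 mm (distance of mug from where it was at the start of the episode above 0.025 m).
It fails at once if The screwdriver is moved more than 25 mm (distance of driver from where it was at the start of the episode above 0.025 m).
Of handle_blue, handle_yellow, handle_red only 2 to 3 are there at a start; the rules pass over those that are not, and their reading is None.
At some moment in a run one of handle_blue, handle_yellow, handle_red may be knocked a few centimetres aside while the robot is not near it.
Once in a run the grip may slacken for a moment while it holds something.
It also fails if it takes over 210 s, if anything falls off the work surface, if the arm or the gripper's body presses on something with over 40 N, if the wrist force passes 120 N, or if a joint passes its speed limit or range.

## Working session

There is one attempt and no reset: what is moved stays moved. The work goes in short steps, Python scripts to look and compute and a tool call to move; the robot and the scene stay as the last step left them, time stands still between calls to the robot, and variables do not carry over. Pictures are saved under pics/ and viewed, at most 14 in all, crops included, and the job is handed in when it is done.

Besides the shell and the picture viewer there is one more tool, called as a command line: name --argument value ..., lists and objects as JSON in quotes. move_arm: Moves the arm, as the interface text tells. Its arguments: {"type":"object","properties":{"commands":{"type":"string"},"grip_force":{"type":"number"}},"required":["commands"]}

```bash
ls; mkdir -p pics; cat > h.py <<'E'
import numpy as np, cv2
from station import telemetry, snapshot, ticket
def grab(name, tag):
    s=snapshot(name); np.savez(f'pics/{tag}.npz',**{k:np.array(v) for k,v in s.items()})
    cv2.imwrite(f'pics/{tag}.png',s['image'][:,:,::-1]); return s
def load(tag):
    d=np.load(f'pics/{tag}.npz'); return {k:d[k] for k in d.files}
def ray(s,uv):
    u,v=uv; d=np.array([(u-s['cx'])/s['fx'],(v-s['cy'])/s['fy'],1.]); P=s['pose']
    return P[:3,3],P[:3,:3]@d
def onz(s,uv,z):
    o,d=ray(s,uv); return o+d*(z-o[2])/d[2]
def tri(obs):  # obs: list of (s,uv)
    A=np.zeros((3,3));b=np.zeros(3)
    for s,uv in obs:
        o,d=ray(s,uv); d=d/np.linalg.norm(d); M=np.eye(3)-np.outer(d,d); A+=M;b+=M@o
    return np.linalg.solve(A,b)
def proj(s,p):
    P=s['pose']; c=P[:3,:3].T@(np.asarray(p)-P[:3,3]); return np.array([s['fx']*c[0]/c[2]+s['cx'],s['fy']*c[1]/c[2]+s['cy']])
E
python3 - <<'E'
from h import *
np.set_printoptions(precision=4,suppress=True)
for n in ['scene','side','wrist']:
    s=grab(n,n+'0'); print(n,s['fx'],s['cx'],s['cy'],s['pose'])
print(telemetry.sense())
a=cv2.imread('pics/scene0.png');b=cv2.imread('pics/side0.png')
E
```

```text
pics
scene 452.3840411562574 277.347256095385 213.642369160058 [[ 0.7044  0.5214 -0.4817  1.2683]
 [ 0.7098 -0.5151  0.4805 -0.7624]
 [ 0.0024 -0.6803 -0.7329  1.1695]
 [ 0.      0.      0.      1.    ]]
side 447.2407824002172 285.2382636081264 208.0201984623735 [[ 0.9957 -0.0766  0.052   0.481 ]
 [-0.0918 -0.7486  0.6566 -0.8381]
 [-0.0114 -0.6586 -0.7524  0.9873]
 [ 0.      0.      0.      1.    ]]
wrist 374.9258430664141 280.80724648657963 201.72998889023987 [[ 1.      0.     -0.002   0.6236]
 [-0.0006 -0.9545 -0.2983  0.0781]
 [-0.0019  0.2983 -0.9545  0.3721]
 [ 0.      0.      0.      1.    ]]
{'t': 0.15, 'q': array([-0.1785,  0.5283,  1.4336, -0.    ,  1.1814, -0.1785]), 'qd': array([ 0.0016, -0.0001, -0.0035, -0.0022, -0.0018, -0.0009]), 'tau': array([  0.0012, -44.2743, -17.8276,  -0.0002,   0.0056,  -0.    ]), 'tcp_pos': array([0.6244, 0.0001, 0.2305]), 'tool_rot': array([ 0.7071,  0.7071, -0.0005, -0.0007]), 'force': array([-0.167 ,  0.0774, -0.3566]), 'ft_torque': array([ 0.0097, -0.002 , -0.0024]), 'gripper_force': 0.0, 'finger_gap': 0.9987935411472739}
```

View pics/scene0.png

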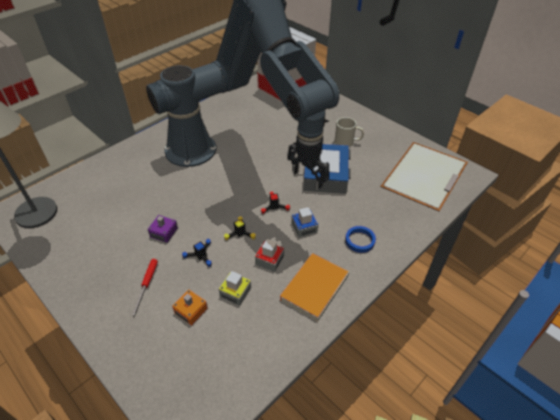

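View pics/side0.png

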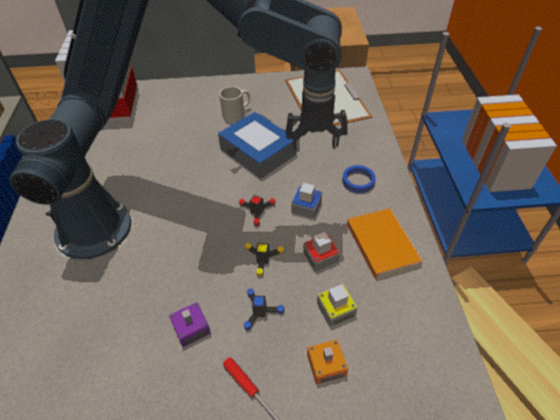

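```bash
cat >> h.py <<'E'
R={'red':((0,8),(172,180)),'yellow':((24,33),),'blue':((105,122),),'orange':((8,16),),'purple':((135,160),)}
def mask(s,c,smin=130,vmin=60):
    h=cv2.cvtColor(s['image'],cv2.COLOR_RGB2HSV); m=np.zeros(h.shape[:2],np.uint8)
    if c=='white': return cv2.inRange(h,(0,0,vmin),(180,smin,255))
    for a,b in R[c]: m|=cv2.inRange(h,(a,smin,vmin),(b,255,255))
    return m
def blobs(m,amin=8):
    n,l,st,ce=cv2.connectedComponentsWithStats(m); 
    return [(st[i,4],ce[i].round(1),l==i) for i in range(1,n) if st[i,4]>=amin]
E
python3 - <<'E'
from h import *
np.set_printoptions(precision=3,suppress=True)
for n in ['scene','side']:
    s=load(n+'0')
    for c in R:
        for a,ce,_ in blobs(mask(s,c)):
            if a<4000: p=onz(s,ce,0.03); 
            if -.6<p[1]<.6 and .2<p[0]<1.1: print(n,c,a,ce,p[:2])
E
```

```text
scene red 52 [273.1 196. ] [0.448 0.034]
scene red 20 [286.9 207. ] [0.52  0.031]
scene red 21 [263.4 210. ] [ 0.473 -0.038]
scene red 197 [269.4 255. ] [ 0.629 -0.159]
scene red 202 [149.3 272.3] [ 0.418 -0.467]
scene yellow 51 [238.7 223.3] [ 0.459 -0.139]
scene yellow 21 [226.7 236. ] [ 0.474 -0.204]
scene yellow 212 [235.1 288. ] [ 0.646 -0.318]
scene blue 403 [339.5 162.7] [0.498 0.343]
scene blue 84 [308.9 173.5] [0.457 0.213]
scene blue 14 [318.4 174.2] [0.484 0.236]
scene blue 123 [303.1 222.1] [0.608 0.019]
scene blue 320 [359.9 238.8] [0.789 0.098]
scene blue 11 [207.9 241.4] [ 0.448 -0.263]
scene blue 48 [199.1 246. ] [ 0.443 -0.295]
scene blue 15 [184.6 254.4] [ 0.438 -0.349]
scene blue 21 [208.  262.5] [ 0.515 -0.316]
scene blue 7617 [516.  361.7] [ 0.515 -0.316]
scene orange 73 [324.6 261.1] [ 0.767 -0.053]
scene orange 23 [299.4 270.4] [ 0.736 -0.135]
scene orange 131 [311.4 297.5] [ 0.828 -0.181]
scene orange 600 [190.3 307.2] [ 0.604 -0.453]
scene purple 256 [162.5 227.7] [ 0.295 -0.333]
side red 59 [255.7 199.7] [0.465 0.038]
side red 29 [241.5 201.4] [0.424 0.035]

[... 928 characters left out ...]
13 [337. 123.] [0.758 0.363]
side orange 428 [426.  146.3] [1.022 0.214]
side orange 26 [413.7 180.1] [0.94  0.069]
side orange 8 [419.4 194.5] [0.94 0.01]
side orange 402 [376.7 243.7] [ 0.777 -0.153]
side orange 12 [430.9 223.8] [ 0.94  -0.101]
side orange 5828 [522.6 283.2] [ 0.94  -0.101]
side orange 33 [439.  244.6] [ 0.939 -0.172]
side orange 37 [460.3 291.7] [ 0.946 -0.315]
side orange 355 [325.6 364.8] [ 0.593 -0.463]
side orange 68 [327.9 356.7] [ 0.601 -0.445]
side orange 24 [498.7 372.4] [ 0.959 -0.515]
side orange 11 [515.6 391.9] [ 0.977 -0.558]
side orange 13 [523.5 400.2] [ 0.986 -0.575]
side orange 12 [532.9 411.6] [ 0.995 -0.598]
side purple 660 [188.7 322.7] [ 0.291 -0.333]
```

View pics/wrist0.png

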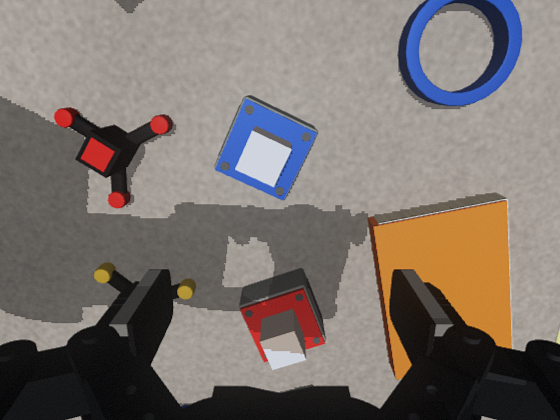

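move_arm --commands "60 -45 -50 0 0 0 1; 110 -90 -100 0 0 0 1; 150 -130 -150 0 0 0 1; 180 -145 -150 0 0 0 1; 180 -145 -150 0 0 0 1"

```text
t: 0.78
tcp_pos: [0.4783, 0.1821, 0.3833]
tool_rot: [0.706, 0.708, 0.001, 0.001]
force: [1.0, -0.2, 0.3]
finger_gap: 1.003
gripper_force: 0.0
```

```bash
python3 - <<'E'
from h import *
grab('wrist','w1'); print(telemetry.sense())
E
```

```text
{'t': 0.825, 'q': array([0.14709099, 0.21632422, 1.49401982, 0.00262083, 1.42801689,
       0.14290931]), 'qd': array([-0.04766065,  0.031389  ,  0.00123139, -0.03266242, -0.04569545,
       -0.06495993]), 'tau': array([ -2.0970118 , -27.49374211, -19.9012202 ,  -0.44361144,
        -0.27105158,   0.07466407]), 'tcp_pos': array([0.47741787, 0.18372453, 0.3843236 ]), 'tool_rot': array([ 7.05755905e-01,  7.08452051e-01,  2.07089351e-03, -7.48168766e-05]), 'force': array([-1.40678504, -0.19618209,  0.42682035]), 'ft_torque': array([0.0180281, 0.008244 , 0.0225847]), 'gripper_force': 0.0, 'finger_gap': 0.9964145668298924}
```

View pics/w1.png

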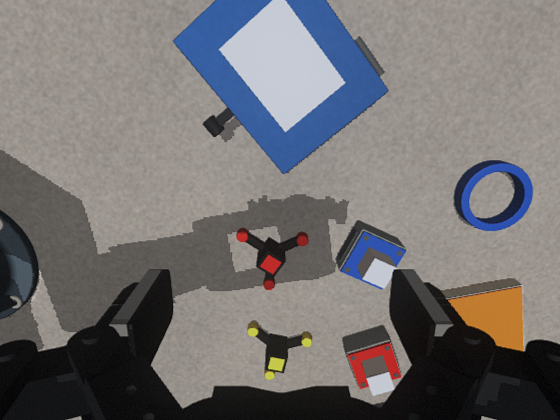

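```bash
python3 - <<'E'
from h import *
np.set_printoptions(precision=4,suppress=True)
s=load('w1'); a=load('side0'); 
for uv in [(174,40.5),(285,173),(388,92),(214,126)]:
    print(uv,onz(s,uv,.066),'side',proj(a,onz(s,uv,.068)))
A,B,C=[onz(s,u,.068)[:2] for u in [(174,40.5),(285,173),(388,92)]]
print(np.linalg.norm(A-B),np.linalg.norm(B-C)); d=(C-B)/np.linalg.norm(C-B); print('yaw',np.degrees(np.arctan2(d[1],d[0])), 'yaw2',np.degrees(np.arctan2(*(A-B)[::-1]))-90)
x=d; c=(A+B)/2; print('front mid',c,'handle pred',c-x*.028,'hinge',c+x*.16)
g=cv2.cvtColor(s['image'],cv2.COLOR_RGB2GRAY)[95:155,190:250]; 
i=cv2.resize(a['image'][100:180,200:300][:,:,::-1],None,fx=5,fy=5,interpolation=2); j=cv2.resize(s['image'][85:155,180:260][:,:,::-1],(400,400),interpolation=2)
print(tri([(s,(285,173)),(a,(262,173))]))
cv2.imwrite('pics/c1.png',cv2.hconcat([i[:400,:400],j]))
E
```

```text
(174, 40.5) [0.3572 0.3076 0.066 ] side [217.5604 132.531 ]
(285, 173) [0.4834 0.1545 0.066 ] side [259.1542 162.0334]
(388, 92) [0.604  0.2521 0.066 ] side [295.4502 138.3916]
(214, 126) [0.3975 0.2124 0.066 ] side [230.4075 151.2671]
0.19750802575526208 0.15449740371497533
yaw 38.9773594982425 yaw2 39.51951732792304
front mid [0.4205 0.2312] handle pred [0.3988 0.2136] hinge [0.5449 0.3318]
[0.4867 0.1462 0.0299]
```

View pics/c1.png

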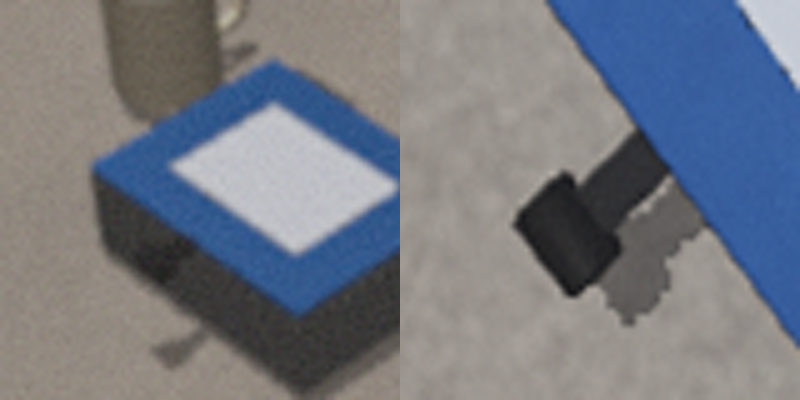

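move_arm --commands "7 -17 45 0 0 10.5 1; 14 -33 95 0 0 21 1; 20 -50 145 0 0 31.5 1; 27 -66 195 0 0 42 1; 33 -82 235 0 0 50.7 1"

```text
t: 1.45
tcp_pos: [0.397, 0.2127, 0.1444]
tool_rot: [0.943, 0.334, -0.001, 0.0]
force: [0.6, -0.5, -0.2]
finger_gap: 1.001
gripper_force: 0.0
```

```bash
python3 - <<'E'
from h import *
s=grab('wrist','w2'); print(telemetry.sense()['tcp_pos'],telemetry.sense()['tool_rot'])
g=cv2.cvtColor(s['image'],cv2.COLOR_RGB2GRAY)
cv2.imwrite('pics/w2.png',s['image'][:,:,::-1])
E
```

```text
[0.39108516 0.2119814  0.14058536] [ 9.43089206e-01  3.32462415e-01 -7.12354737e-03 -8.64092812e-04]
```

View pics/w2.png

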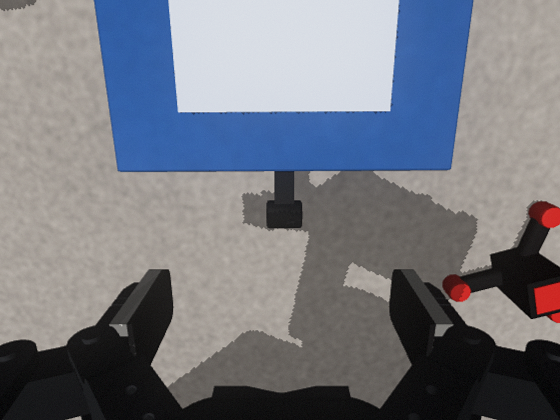

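```bash
python3 - <<'E'
from h import *
from scipy.spatial.transform import Rotation as Ro
s=load('w2'); t=telemetry.sense(); p=onz(s,(284,214),.066); print(p, t['t'],t['tcp_pos'],s['pose'][:3,3])
print(tri([(s,(284,214)),(load('w1'),(213.6,126.2))]))
# camera->tool static
T0=load('wrist0')['pose']; 
Rt=Ro.from_quat(t['tool_rot']).as_matrix(); print(Rt.T@(p-t['tcp_pos'])*1000, Rt.T@(s['pose'][:3,3]-t['tcp_pos'])*1000)
l=[onz(s,u,.068)[:2] for u in [(118,171),(452,169)]]; d=l[1]-l[0]; print(l,np.linalg.norm(d),np.degrees(np.arctan2(d[1],d[0])))
E
```

```text
[0.39676245 0.21254608 0.066     ] 1.5 [0.39108516 0.2119814  0.14058536] [0.45567927 0.26244648 0.28591959]
[0.39665426 0.21219013 0.0649692 ]
[ 5.7350791   3.59505269 74.49638539] [  80.08540471    0.27076822 -146.3810653 ]
[array([0.35625643, 0.30676284]), array([0.4818601 , 0.15340117])] 0.19823239878351812 -50.6824182297485
```

move_arm --commands "-1 0 35 0 0 0 1; -1 0 70 0 0 0 1; -1 0 95 0 0 0 1; -1 0 101 0 0 0 1; -1 0 101 0 0 0 1"

```text
t: 2.12
tcp_pos: [0.3979, 0.2123, 0.0456]
tool_rot: [0.942, 0.337, 0.0, 0.0]
force: [-0.2, 0.1, 0.6]
finger_gap: 0.999
gripper_force: 0.0
```

move_arm --commands "0 0 0 0 0 0 0; 0 0 0 0 0 0 -0.6; 0 0 0 0 0 0 -0.8; 0 0 0 0 0 0 -0.8; 0 0 0 0 0 0 -0.8" --grip_force 40

```text
t: 2.75
tcp_pos: [0.3983, 0.2115, 0.046]
tool_rot: [0.942, 0.337, 0.001, 0.001]
force: [2.3, -7.5, 4.9]
finger_gap: 0.248
gripper_force: 42.6
```

move_arm --commands "2 0 -24 0 0 0 -0.8; 7 0 -47 0 0 0 -0.8; 15 0 -69.5 0 0 0 -0.8; 25.5 0 -91 0 0 0 -0.8; 39 0 -110.5 0 0 0 -0.8"

```text
t: 3.38
tcp_pos: [0.4288, 0.2364, 0.1566]
tool_rot: [0.942, 0.337, 0.001, 0.001]
force: [6.0, -1.6, -6.4]
finger_gap: 0.249
gripper_force: 40.5
```

move_arm --commands "15.5 0 -18 0 0 0 -0.8; 33.5 0 -34 0 0 0 -0.8; 53 0 -47 0 0 0 -0.8; 74 0 -58 0 0 0 -0.8; 96.5 0 -66 0 0 0 -0.8"

```text
t: 4.0
tcp_pos: [0.5021, 0.2964, 0.2218]
tool_rot: [0.942, 0.337, -0.001, 0.002]
force: [2.5, -5.0, -3.9]
finger_gap: 0.247
gripper_force: 39.8
```

move_arm --commands "23 0 -5 0 0 0 -0.8; 47 0 -7.5 0 0 0 -0.8; 71 0 -6.5 0 0 0 -0.8; 94 0 -3 0 0 0 -0.8; 116 0 4 0 0 0 -0.8"

```text
t: 4.62
tcp_pos: [0.5931, 0.3708, 0.2186]
tool_rot: [0.942, 0.336, 0.0, 0.001]
force: [1.8, -3.8, 2.1]
finger_gap: 0.25
gripper_force: 41.5
```

move_arm --commands "0 0 0 0 0 0 0; 0 0 0 0 0 0 0.3; 0 0 0 0 0 0 0.3; 0 0 -30 0 0 0 0.3; 0 0 -70 0 0 0 0.3"

```text
t: 5.25
tcp_pos: [0.5905, 0.3711, 0.2874]
tool_rot: [0.942, 0.336, -0.002, 0.0]
force: [0.4, -0.2, -0.3]
finger_gap: 0.648
gripper_force: 0.0
```

```bash
python3 - <<'E'
from h import *
s=grab('side','s2'); print(telemetry.sense()['tcp_pos'])
E
```

```text
[0.59374944 0.37262648 0.29543333]
```

View pics/s2.png

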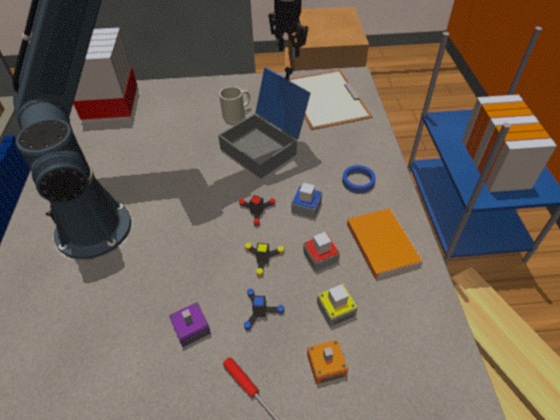

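```bash
cat >> h.py <<'E'
def rect(s,m,z,near=None):
    """contour of mask -> world xy rectangle on plane z: centre, sides, yaw deg in (-45,45]"""
    c=max(cv2.findContours(m.astype(np.uint8),cv2.RETR_EXTERNAL,cv2.CHAIN_APPROX_NONE)[0],key=cv2.contourArea)
    w=np.array([onz(s,p[0],z)[:2] for p in c],np.float32)
    (cx,cy),(a,b),ang=cv2.minAreaRect((w*1000).astype(np.float32)); ang=(ang+45)%90-45
    return np.array([cx,cy]),(a,b),ang
E
python3 - <<'E'
from h import *
np.set_printoptions(precision=1,suppress=True)
for tag in ['wrist0','w1']:
    s=load(tag)
    for c in ['red','yellow','blue']:
        for a,ce,m in blobs(mask(s,c),60):
            print(tag,c,a,ce,*rect(s,m,.047))
E
```

```text
wrist0 red 331 [ 64.6 116.7] [439.4  53. ] (19.6230411529541, 15.792204856872559) -34.06348419189453
wrist0 red 336 [160.6 124.2] [520.4  45.8] (18.76949691772461, 15.24255657196045) 9.214198112487793
wrist0 red 699 [ 97.1 154.5] [462.2  19.7] (23.451404571533203, 23.0308780670166) -34.0537109375
wrist0 red 267 [117.6 198.8] [475.6 -20.9] (15.17362117767334, 19.227746963500977) -0.001861572265625
wrist0 red 2038 [283.6 316.9] [ 624.6 -155.1] (67.45490264892578, 68.9500732421875) 19.8891658782959
wrist0 blue 3858 [462.5  55.3] [769.3 101.2] (79.10380554199219, 92.17626190185547) -0.05277252197265625
wrist0 blue 3501 [265.2 145.6] [609.   22.7] (67.33413696289062, 67.18839263916016) -25.42664337158203
w1 red 128 [242.1 235. ] [424.4  63.7] (19.29509162902832, 15.10854721069336) -1.4318771362304688
w1 red 123 [301.9 239. ] [507.6  57.8] (13.821502685546875, 19.41714096069336) 0.8419950604438782
w1 red 254 [270.4 264.1] [463.7  18.9] (23.226341247558594, 23.631078720092773) -33.845130920410156
w1 red 95 [268.6 284.2] [461.6 -12.7] (16.137042999267578, 14.359745979309082) -0.20374298095703125
w1 red 949 [373.  361.7] [ 622.9 -154.6] (67.6419448852539, 69.46329498291016) 20.315153121948242
w1 yellow 77 [252.8 331.5] [437.  -93.5] (14.125968933105469, 14.984128952026367) -0.931884765625
w1 yellow 75 [306.3 341.8] [ 517.5 -110.4] (15.310325622558594, 14.12908935546875) -37.97386932373047
w1 yellow 197 [276.  363.8] [ 471.3 -151.2] (24.114063262939453, 23.4780216217041) -13.051422119140625
w1 yellow 65 [269.4 374.8] [ 460.5 -172.1] (14.778371810913086, 14.39950942993164) -22.39911651611328
w1 blue 13194 [282.3  75.9] [480.1 281.4] (165.73426818847656, 207.29933166503906) 39.24505615234375
w1 blue 1867 [496.3 196.5] [765.2 117.1] (93.66559600830078, 94.1983413696289) -13.540802001953125
w1 blue 1027 [369.9 253.8] [607.4  24.2] (67.686767578125, 67.68492889404297) -25.241363525390625
```

move_arm --commands "-35 47 0 0 0 -7 0.7; -70 94 0 0 0 -14 0.7; -105 141 15 0 0 -21 0.7; -140 188 30 0 0 -25.4 0.7; -174 235 45 0 0 -25.4 0.7"

```text
t: 5.92
tcp_pos: [0.6055, 0.0779, 0.2429]
tool_rot: [0.845, 0.535, 0.001, 0.0]
force: [0.5, -0.3, 0.8]
finger_gap: 0.852
gripper_force: 0.0
```

```bash
cat >> h.py <<'E'
from scipy.spatial.transform import Rotation as Ro
def where():
    t=telemetry.sense(); Rt=Ro.from_quat(t['tool_rot']).as_matrix(); y=Rt[:,1]
    return t['tcp_pos']*1000,np.degrees(np.arctan2(y[1],y[0])),t
def go(x,y,z,yaw):
    """tool-axes shift (mm) and z turn (deg) from here to x,y,z(mm) with finger line yaw"""
    p,w,t=where(); d=np.array([x,y])-p[:2]; a=np.radians(w)
    dy=d@[np.cos(a),np.sin(a)]; dx=d@[-np.sin(a),np.cos(a)]
    print('here',p.round(1),round(w,1),'-> shift',np.round([dx,dy,p[2]-z],1),'turn',round(-(((yaw-w)+90)%180-90),1),'alt',round(-((yaw-w+90)%360-180),1),'q6',t['q'][5].round(2),'gap',round(t['finger_gap'],3))
E
python3 - <<'E'
from h import *
go(609,22,230,-25.3)
E
```

```text
here [605.5  77.9 242.9] -25.3 -> shift [-49.1  27.   12.9] turn 0.0 alt 90.0 q6 0.39 gap 0.852
```

move_arm --commands "-25 14 6 0 0 0 1; -49 27 13 0 0 0 1; -49 27 13 0 0 0 1; -49 27 13 0 0 0 1; -49 27 13 0 0 0 1"

```text
t: 6.55
tcp_pos: [0.6094, 0.025, 0.2303]
tool_rot: [0.844, 0.536, 0.0, 0.0]
force: [0.5, 0.5, 1.1]
finger_gap: 1.0
gripper_force: 0.0
```

```bash
python3 - <<'E'
from h import *
np.set_printoptions(precision=1,suppress=True)
s=grab('wrist','w3')
for a,ce,m in blobs(mask(s,'blue'),500): print(a,ce,*rect(s,m,.045))
for a,ce,m in blobs(mask(s,'white',60,195),300): print('w',a,ce,*rect(s,m,.081))
go(609,22,230,-25.3)
E
```

```text
2248 [421.3  32.2] [760.3  85.8] (42.446170806884766, 92.42115783691406) -25.24919891357422
3126 [282.9 170.9] [609.1  22.8] (67.08560943603516, 67.54447174072266) -25.258209228515625
w 1675 [283.4 188.4] [608.9  22.3] (32.50700759887695, 33.46049880981445) -25.257713317871094
w 1085 [381.1 350.5] [ 624.7 -157.5] (33.31533432006836, 33.66531753540039) 20.163150787353516
here [609.5  25.  230.2] -25.2 -> shift [-2.9  0.9  0.2] turn 0.1 alt 90.1 q6 0.3 gap 1.001
```

View pics/w3.png

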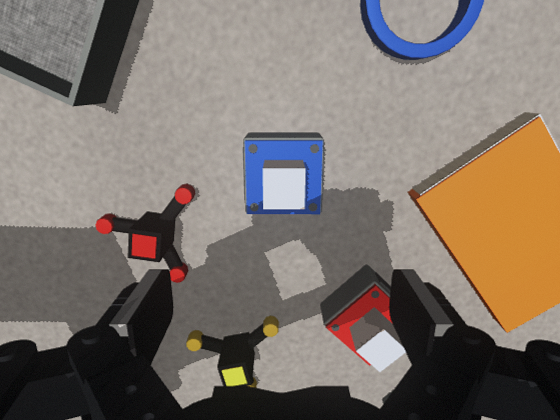

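move_arm --commands "-2.5 0.5 60 0 0 0 1; -2.5 0.5 115 0 0 0 1; -2.5 0.5 155 0 0 0 1; -2.5 0.5 175 0 0 0 1; -2.5 0.5 175 0 0 0 1"

```text
t: 7.22
tcp_pos: [0.6077, 0.0223, 0.0532]
tool_rot: [0.844, 0.536, -0.001, -0.001]
force: [-0.3, -0.2, 0.3]
finger_gap: 1.005
gripper_force: 0.0
```

move_arm --commands "0 0 0 0 0 0 0; 0 0 0 0 0 0 -0.5; 0 0 0 0 0 0 -0.5; 0 0 0 0 0 0 -0.5; 0 0 0 0 0 0 -0.5"

```text
t: 7.85
tcp_pos: [0.6098, 0.0213, 0.0562]
tool_rot: [0.845, 0.535, 0.001, 0.001]
force: [0.6, -0.3, 6.5]
finger_gap: 0.391
gripper_force: 41.2
```

move_arm --commands "0 0 -15 0 0 0 -0.5; 0 0 -40 0 0 0 -0.5; 0 0 -70 0 0 0 -0.5; 0 0 -80 0 0 0 -0.5; 0 0 -80 0 0 0 -0.5"

```text
t: 8.48
tcp_pos: [0.6091, 0.0213, 0.1355]
tool_rot: [0.845, 0.535, 0.001, 0.0]
force: [-0.5, 0.9, 0.2]
finger_gap: 0.388
gripper_force: 40.7
```

```bash
python3 - <<'E'
from h import *
np.set_printoptions(precision=1,suppress=True)
f=lambda s,z:[(c,rect(s,m,.081)[0]) for a,c,m in blobs(mask(s,'white',60,195),300)]
a,b=load('wrist0'),load('w3'); A,B=f(a,0),f(b,0); print(A)
i=min(A,key=lambda q:np.hypot(*(q[1]-[609,22]))); j=min(B,key=lambda q:np.hypot(*(q[1]-[609,22])))
print('cap top',tri([(a,i[0]),(b,j[0])])*1000)
go(481,281,130,-25.3)
E
```

```text
[(array([262.5, 158.6]), array([608.7,  22.3])), (array([282.3, 357.9]), array([ 626.1, -161.8]))]
cap top [608.6  22.1  78.6]
here [609.1  21.3 135.5] -25.3 -> shift [ 180.1 -226.8    5.5] turn -0.0 alt 90.0 q6 0.29 gap 0.388
```

move_arm --commands "36 -45 0 0 0 0 -0.5; 72 -91 0 0 0 0 -0.5; 108 -136 0 0 0 0 -0.5; 144 -181 0 0 0 0 -0.5; 180 -227 0 0 0 0 -0.5"

```text
t: 9.1
tcp_pos: [0.4789, 0.2822, 0.1335]
tool_rot: [0.845, 0.535, -0.001, -0.0]
force: [0.9, -0.1, -0.4]
finger_gap: 0.391
gripper_force: 46.1
```

move_arm --commands "0 0 20 0 0 0 -0.5; 0 0 60 0 0 0 -0.5; 0 0 95 0 0 0 -0.5; 0 0 116 0 0 0 -0.5; 0 0 116 0 0 0 -0.5"

```text
t: 9.72
tcp_pos: [0.4787, 0.2805, 0.0163]
tool_rot: [0.845, 0.535, -0.003, -0.001]
force: [0.2, 0.7, -0.7]
finger_gap: 0.39
gripper_force: 48.8
```

move_arm --commands "0 0 0 0 0 0 0; 0 0 0 0 0 0 0.2; 0 0 0 0 0 0 0.2; 0 0 -40 0 0 0 0.2; 0 0 -90 0 0 0 0.2"

```text
t: 10.35
tcp_pos: [0.4797, 0.2807, 0.109]
tool_rot: [0.845, 0.535, -0.001, -0.0]
force: [0.9, -0.1, -0.4]
finger_gap: 0.601
gripper_force: 0.0
```

```bash
python3 - <<'E'
from h import *
np.set_printoptions(precision=1,suppress=True)
go(609,22.5,230,-25.3);go(465,25,230,-34)
E
```

```text
here [479.7 280.7 109. ] -25.3 -> shift [-178.2  227.3 -121. ] turn -0.0 alt 90.0 q6 0.77 gap 0.601
here [479.7 280.7 109. ] -25.3 -> shift [-237.5   96.  -121. ] turn 8.7 alt 98.7 q6 0.77 gap 0.601
```

move_arm --commands "-34 32 -30 0 0 -9.1 0.5; -72 68 -60 0 0 -18.2 1; -110 106 -80 0 0 -27.3 1; -150 143 -100 0 0 -36.4 1; -190 180 -110 0 0 -45.5 1"

```text
t: 10.98
tcp_pos: [0.5629, 0.0306, 0.2206]
tool_rot: [0.57, 0.822, 0.001, 0.001]
force: [0.6, -0.3, -1.0]
finger_gap: 1.001
gripper_force: 0.0
```

```bash
python3 - <<'E'
from h import *
go(625.5,-159.5,230,20.2)
E
```

```text
here [562.9  30.6 220.6] 20.5 -> shift [-200.    -8.    -9.4] turn 0.3 alt 90.3 q6 -0.5 gap 1.001
```

move_arm --commands "-55 -2 -9 0 0 0 1; -110 -4 -9 0 0 0 1; -160 -6 -9 0 0 0 1; -200 -8 -9 0 0 0 1; -200 -8 -9 0 0 0 1"

```text
t: 11.6
tcp_pos: [0.6243, -0.1615, 0.2278]
tool_rot: [0.574, 0.819, -0.0, 0.001]
force: [-1.6, 0.6, 0.7]
finger_gap: 1.0
gripper_force: 0.0
```

```bash
cat >> h.py <<'E'
def see(tag,col):
    np.set_printoptions(precision=1,suppress=True)
    s=grab('wrist',tag)
    for c in ['red','yellow','blue']:
        for a,ce,m in blobs(mask(s,c),250): print(c,a,ce,'@45',*rect(s,m,.045),'@50',rect(s,m,.05)[0])
    for a,ce,m in blobs(mask(s,'white',60,195),250): print('w',a,ce,'@81',*rect(s,m,.081))
E
python3 - <<'E'
from h import *
see('w4','red'); go(625.5,-159.5,55,20.2)
E
```

```text
red 3336 [282.3 166.6] @45 [ 624.7 -158.1] (68.0546646118164, 67.04986572265625) 19.928585052490234 @50 [ 624.3 -157.1]
red 267 [  4.9 332.4] @45 [ 418.  -407.9] (14.975462913513184, 37.86933898925781) 7.274614334106445 @50 [ 420.7 -403. ]
yellow 475 [114.6  97.2] @45 [ 470.4 -145.8] (15.23621940612793, 23.28832244873047) -12.651351928710938 @50 [ 472.3 -144.9]
yellow 290 [183.3 103.1] @45 [ 525.6 -130.2] (15.308995246887207, 14.59233570098877) 19.932422637939453 @50 [ 526.7 -129.5]
yellow 362 [214.9 328.2] @45 [ 616.6 -333.9] (12.747506141662598, 47.5042610168457) 18.628812789916992 @50 [ 616.3 -330.1]
blue 548 [ 58.5 255.6] @45 [ 452.1 -306.2] (23.24042320251465, 23.129440307617188) -7.006401062011719 @50 [ 454.3 -302.8]
w 1738 [283.2 182.8] @81 [ 624.7 -158. ] (33.686859130859375, 32.786258697509766) 19.923416137695312
w 339 [232.2 353.7] @81 [ 638.2 -329.3] (17.939701080322266, 38.4505500793457) -15.908897399902344
here [ 623.4 -159.3  227.7] 20.1 -> shift [ -0.9   1.9 172.7] turn -0.1 alt 89.9 q6 -0.77 gap 0.996
```

move_arm --commands "0.5 1.5 60 0 0 0 1; 0.5 1.5 115 0 0 0 1; 0.5 1.5 155 0 0 0 1; 0.5 1.5 173 0 0 0 1; 0.5 1.5 173 0 0 0 1"

```text
t: 12.28
tcp_pos: [0.6243, -0.156, 0.0542]
tool_rot: [0.572, 0.82, -0.0, -0.001]
force: [0.1, -0.1, -0.1]
finger_gap: 1.001
gripper_force: 0.0
```

move_arm --commands "0 0 0 0 0 0 0; 0 0 0 0 0 0 -0.5; 0 0 0 0 0 0 -0.5; 0 0 0 0 0 0 -0.5; 0 0 0 0 0 0 -0.5"

```text
t: 12.9
tcp_pos: [0.6259, -0.1575, 0.0564]
tool_rot: [0.572, 0.82, 0.0, 0.001]
force: [-0.9, 0.8, 6.4]
finger_gap: 0.387
gripper_force: 41.3
```

move_arm --commands "0 0 -15 0 0 0 -0.5; 0 0 -40 0 0 0 -0.5; 0 0 -70 0 0 0 -0.5; 0 0 -85 0 0 0 -0.5; 0 0 -85 0 0 0 -0.5"

```text
t: 13.52
tcp_pos: [0.6256, -0.1574, 0.1412]
tool_rot: [0.572, 0.82, 0.0, 0.001]
force: [-0.4, 0.4, -0.0]
finger_gap: 0.391
gripper_force: 40.5
```

```bash
python3 - <<'E'
from h import *
go(443,327.5,140,39.3)
E
```

```text
here [ 625.6 -157.4  141.2] 20.2 -> shift [518.1  -3.9   1.2] turn -19.1 alt 70.9 q6 -0.77 gap 0.391
```

move_arm --commands "52 0 0 0 0 0 -0.5; 104 -1 0 0 0 0 -0.5; 156 -2 0 0 0 0 -0.5; 208 -2 0 0 0 0 -0.5; 260 -2 0 0 0 0 -0.5"

```text
t: 14.15
tcp_pos: [0.5316, 0.0876, 0.1386]
tool_rot: [0.572, 0.82, -0.001, -0.001]
force: [-0.2, 0.3, 0.3]
finger_gap: 0.391
gripper_force: 40.5
```

move_arm --commands "54 0 0 0 0 -4 -0.5; 108 -1 0 0 0 -8 -0.5; 162 -2 0 0 0 -12 -0.5; 216 -2 0 0 0 -16 -0.5; 258 -2 0 0 0 -19 -0.5"

```text
t: 14.78
tcp_pos: [0.4403, 0.3291, 0.1385]
tool_rot: [0.428, 0.904, -0.001, -0.001]
force: [0.3, 0.3, -0.2]
finger_gap: 0.39
gripper_force: 40.5
```

```bash
python3 - <<'E'
from h import *
go(443,327.5,18,39.3)
E
```

```text
here [440.3 329.1 138.5] 39.4 -> shift [ -2.9   1.  120.5] turn 0.1 alt 90.1 q6 -0.25 gap 0.39
```

move_arm --commands "-2 1 30 0 0 0 -0.5; -2 1 65 0 0 0 -0.5; -2 1 100 0 0 0 -0.5; -2 1 120 0 0 0 -0.5; -2 1 120 0 0 0 -0.5"

```text
t: 15.4
tcp_pos: [0.4428, 0.326, 0.0175]
tool_rot: [0.429, 0.903, -0.002, -0.002]
force: [-0.5, -0.6, 0.8]
finger_gap: 0.39
gripper_force: 41.8
```

move_arm --commands "0 0 0 0 0 0 0; 0 0 0 0 0 0 0.2; 0 0 0 0 0 0 0.2; 0 0 -40 0 0 0 0.2; 0 0 -95 0 0 0 0.2"

```text
t: 16.02
tcp_pos: [0.4433, 0.3262, 0.1148]
tool_rot: [0.429, 0.903, -0.001, -0.001]
force: [1.3, -0.8, 0.5]
finger_gap: 0.605
gripper_force: 0.0
```

```bash
python3 - <<'E'
from h import *
go(640,-322,230,25)
E
```

```text
here [443.3 326.2 114.8] 39.2 -> shift [-626.6 -257.1 -115.2] turn 14.2 alt 104.2 q6 -0.25 gap 0.605
```

move_arm --commands "-50 -20 -40 0 0 0 0.2; -103 -42 -70 0 0 0 0.6; -158 -65 -90 0 0 0 1; -213 -87 -105 0 0 0 1; -268 -110 -115 0 0 0 1"

```text
t: 16.65
tcp_pos: [0.528, 0.0511, 0.2307]
tool_rot: [0.429, 0.903, 0.0, 0.001]
force: [1.1, 1.5, -0.9]
finger_gap: 1.002
gripper_force: 0.0
```

move_arm --commands "-55 -22 0 0 0 0 1; -110 -45 0 0 0 0 1; -165 -67 0 0 0 0 1; -220 -90 0 0 0 0 1; -275 -112 0 0 0 0 1"

```text
t: 17.27
tcp_pos: [0.6145, -0.2328, 0.2296]
tool_rot: [0.429, 0.903, 0.0, 0.0]
force: [1.3, -0.2, 0.6]
finger_gap: 1.002
gripper_force: 0.0
```

move_arm --commands "-45 -18 0 0 0 5 1; -83 -35 0 0 0 14 1; -83 -35 0 0 0 14 1; -83 -35 0 0 0 14 1; -83 -35 0 0 0 14 1"

```text
t: 17.9
tcp_pos: [0.6395, -0.3158, 0.2294]
tool_rot: [0.535, 0.845, 0.0, -0.0]
force: [0.2, -0.3, 0.5]
finger_gap: 1.002
gripper_force: 0.0
```

```bash
python3 - <<'E'
from h import *
see('w5','yellow'); go(640,-322,230,25)
E
```

```text
red 3090 [348.4  18.3] @45 [ 631.7 -177.1] (68.1735610961914, 30.04737663269043) 21.07241439819336 @50 [ 631.3 -178.1]
red 1637 [ 13.3 215. ] @45 [ 425.5 -448.3] (26.176311492919922, 84.5351791381836) 35.51437759399414 @50 [ 428.3 -445.2]
yellow 2229 [292.2 163.4] @45 [ 639.6 -316.3] (67.32867431640625, 67.82044219970703) 18.59609031677246 @50 [ 639.  -315.2]
blue 279 [92.5  7.2] @45 [ 448.  -256.2] (14.994000434875488, 11.32356071472168) 25.277355194091797 @50 [ 450.4 -256. ]
blue 809 [80.3 68. ] @45 [ 451.8 -303.6] (22.530128479003906, 22.727663040161133) -7.1668548583984375 @50 [ 454.2 -302.7]
blue 273 [52.7 97.4] @45 [ 437.4 -335.8] (14.658173561096191, 14.885022163391113) -24.451255798339844 @50 [ 440.  -334.5]
blue 272 [150.4 101.3] @45 [ 512.6 -304.1] (14.245993614196777, 15.34538459777832) 18.983524322509766 @50 [ 514.1 -303.2]
w 1186 [286.  184.2] @81 [ 639.6 -316.4] (33.55724334716797, 33.54050064086914) 18.78498649597168
here [ 639.7 -315.8  229.4] 25.3 -> shift [-5.7 -2.3 -0.6] turn 0.3 alt 90.3 q6 -1.06 gap 0.998
```

View pics/w5.png

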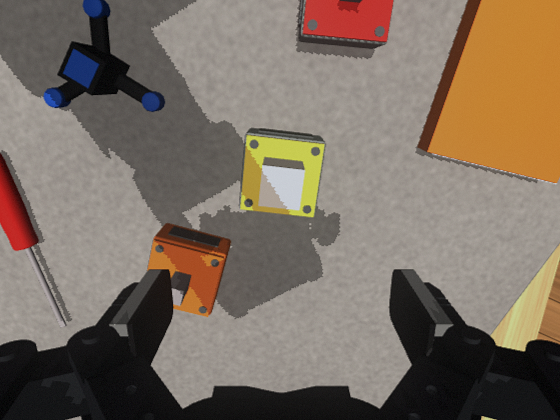

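move_arm --commands "0 0 60 0 0 6.6 1; 0 0 115 0 0 6.6 1; 0 0 155 0 0 6.6 1; 0 0 174 0 0 6.6 1; 0 0 174 0 0 6.6 1"

```text
t: 18.58
tcp_pos: [0.6394, -0.3165, 0.0544]
tool_rot: [0.583, 0.812, -0.0, -0.001]
force: [0.5, 0.7, 0.6]
finger_gap: 0.997
gripper_force: 0.0
```

move_arm --commands "0 0 0 0 0 0 0; 0 0 0 0 0 0 -0.5; 0 0 0 0 0 0 -0.5; 0 0 0 0 0 0 -0.5; 0 0 0 0 0 0 -0.5"

```text
t: 19.2
tcp_pos: [0.6407, -0.3181, 0.0569]
tool_rot: [0.584, 0.812, -0.0, 0.001]
force: [0.2, 0.6, 5.2]
finger_gap: 0.39
gripper_force: 41.1
```

move_arm --commands "0 0 -15 0 0 0 -0.5; 0 0 -40 0 0 0 -0.5; 0 0 -70 0 0 0 -0.5; 0 0 -85 0 0 0 -0.5; 0 0 -85 0 0 0 -0.5"

```text
t: 19.82
tcp_pos: [0.6405, -0.3179, 0.1418]
tool_rot: [0.584, 0.812, 0.0, 0.001]
force: [-0.0, 0.4, -0.2]
finger_gap: 0.387
gripper_force: 40.4
```

```bash
python3 - <<'E'
from h import *
go(519,234.5,140,39.3)
E
```

```text
here [ 640.5 -317.9  141.8] 18.6 -> shift [562.3  61.1   1.8] turn -20.7 alt 69.3 q6 -0.94 gap 0.387
```

move_arm --commands "55 6 0 0 0 0 -0.5; 111 12 0 0 0 0 -0.5; 167 18 0 0 0 0 -0.5; 223 24 0 0 0 0 -0.5; 280 30 0 0 0 0 -0.5"

```text
t: 20.45
tcp_pos: [0.5774, -0.0406, 0.1389]
tool_rot: [0.584, 0.812, -0.0, -0.001]
force: [0.9, 0.6, -0.9]
finger_gap: 0.393
gripper_force: 40.4
```

move_arm --commands "56 6 0 0 0 -4 -0.5; 113 12 0 0 0 -8 -0.5; 170 18 0 0 0 -12 -0.5; 227 24 0 0 0 -16 -0.5; 281 31 0 0 0 -20.7 -0.5"

```text
t: 21.08
tcp_pos: [0.517, 0.2353, 0.1389]
tool_rot: [0.427, 0.904, -0.001, -0.001]
force: [-0.1, 0.5, -0.1]
finger_gap: 0.389
gripper_force: 40.4
```

```bash
python3 - <<'E'
from h import *
go(519,234.5,18,39.3)
E
```

```text
here [517.  235.3 138.9] 39.5 -> shift [ -1.9   1.  120.9] turn 0.2 alt 90.2 q6 -0.46 gap 0.389
```

move_arm --commands "-2 1 30 0 0 0 -0.5; -2 1 65 0 0 0 -0.5; -2 1 100 0 0 0 -0.5; -2 1 120 0 0 0 -0.5; -2 1 120 0 0 0 -0.5"

```text
t: 21.7
tcp_pos: [0.519, 0.2324, 0.0179]
tool_rot: [0.428, 0.904, -0.001, -0.002]
force: [0.1, -0.2, -0.6]
finger_gap: 0.387
gripper_force: 41.9
```

move_arm --commands "0 0 0 0 0 0 0; 0 0 0 0 0 0 0.2; 0 0 0 0 0 0 0.2; 0 0 -40 0 0 0 0.2; 0 0 -100 0 0 0 0.2"

```text
t: 22.32
tcp_pos: [0.5194, 0.2324, 0.1199]
tool_rot: [0.428, 0.904, -0.001, -0.002]
force: [1.0, -0.4, 0.9]
finger_gap: 0.599
gripper_force: 0.0
```

```bash
python3 - <<'E'
from h import *
go(465,20,230,-34)
s=grab('side','s3'); a=s['image'][60:260,190:400][:,:,::-1]; cv2.imwrite('pics/s3c.png',cv2.resize(a,None,fx=2.8,fy=2.8,interpolation=2))
E
```

```text
here [519.4 232.4 119.9] 39.3 -> shift [-130.  -176.6 -110.1] turn 73.3 alt 163.3 q6 -0.46 gap 0.599
```

View pics/s3c.png

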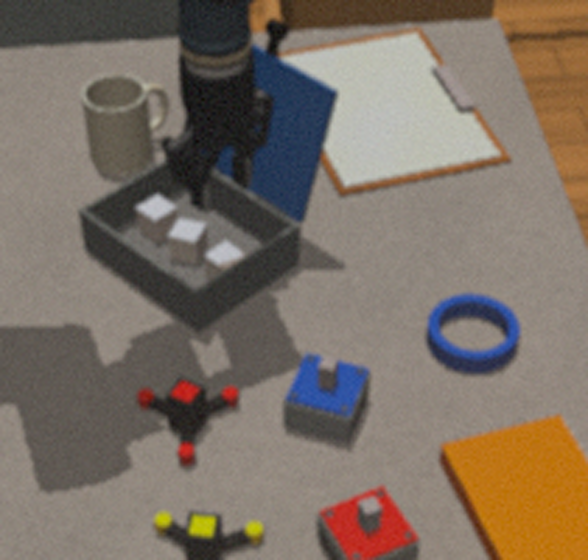

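move_arm --commands "-26 -36 -40 0 0 -4 0.2; -52 -71 -80 0 0 -8 0.6; -78 -106 -105 0 0 -12 1; -104 -142 -110 0 0 -16.7 1; -130 -176.5 -110 0 0 -16.7 1"

```text
t: 23.0
tcp_pos: [0.4664, 0.0191, 0.2314]
tool_rot: [0.292, 0.956, 0.0, 0.002]
force: [0.7, -0.1, 0.0]
finger_gap: 1.001
gripper_force: 0.0
```

move_arm --commands "0 0 0 0 0 0 1; 0 0 0 0 0 0 1; 0 0 0 0 0 0 1; 0 0 0 0 0 0 1; 0 0 0 0 0 0 1"

```text
t: 23.62
tcp_pos: [0.4665, 0.0211, 0.2301]
tool_rot: [0.292, 0.956, -0.0, -0.0]
force: [-0.3, 0.0, 0.4]
finger_gap: 0.999
gripper_force: 0.0
```

```bash
python3 - <<'E'
from h import *
see('w6','red'); go(465,20,24,56); print(where()[2]['q'])
E
```

```text
red 281 [277.6 113. ] @45 [419.9  50.1] (14.486445426940918, 14.930059432983398) -33.9610481262207 @50 [419.7  50.3]
red 653 [277.5 175.1] @45 [465.1  19.5] (22.544567108154297, 22.91019058227539) -33.966243743896484 @50 [464.1  20.2]
red 255 [232.7 191.9] @45 [455.2 -22.6] (15.380194664001465, 16.054183959960938) 11.307600021362305 @50 [454.4 -21.2]
red 254 [322.4 192.1] @45 [500.9  44.8] (15.964574813842773, 16.261388778686523) 12.866924285888672 @50 [499.4  45.2]
red 2078 [221.5 374.8] @45 [ 623.1 -156.7] (68.35809326171875, 69.99568939208984) 19.99285888671875 @50 [ 619.8 -153.3]
blue 299 [ 40.1 248.2] @45 [ 397.7 -206.1] (14.671809196472168, 25.557920455932617) 7.853236198425293 @50 [ 397.8 -201.9]
blue 3178 [358.1 287.2] @45 [607.5  22.2] (67.61598205566406, 68.72494506835938) -25.359642028808594 @50 [604.4  22.9]
blue 1196 [507.2 320.7] @45 [724.8 132.3] (82.38284301757812, 32.11619186401367) -43.08869552612305 @50 [719.9 131.3]
w 756 [547.8  16.2] @81 [468.9 247.3] (16.18581199645996, 22.16838264465332) -24.971588134765625
w 1656 [522.6  86.9] @81 [504.1 213.1] (29.52591896057129, 29.443706512451172) 39.0666618347168
here [466.5  20.9 230.1] 56.1 -> shift [  0.7  -1.6 206.1] turn 0.1 alt 90.1 q6 -1.17 gap 1.001
[-0.2  0.3  1.8  0.   1.  -1.2]
```

move_arm --commands "1.6 -1.9 60 0 0 0 1; 1.6 -1.9 120 0 0 0 1; 1.6 -1.9 175 0 0 0 1; 1.6 -1.9 206 0 0 0 1; 1.6 -1.9 206 0 0 0 1"

```text
t: 24.3
tcp_pos: [0.4627, 0.0201, 0.0222]
tool_rot: [0.292, 0.956, -0.0, -0.003]
force: [0.2, 0.3, 0.2]
finger_gap: 1.002
gripper_force: 0.0
```

move_arm --commands "0 0 0 0 0 0 0; 0 0 0 0 0 0 -0.5; 0 0 0 0 0 0 -0.6; 0 0 0 0 0 0 -0.6; 0 0 0 0 0 0 -0.6" --grip_force 70

```text
t: 24.92
tcp_pos: [0.4649, 0.0196, 0.0256]
tool_rot: [0.292, 0.956, 0.0, 0.001]
force: [-0.3, -0.8, 7.1]
finger_gap: 0.335
gripper_force: 68.7
```

move_arm --commands "0 0 -15 0 0 0 -0.6; 0 0 -50 0 0 0 -0.6; 0 0 -90 0 0 0 -0.6; 0 0 -110 0 0 0 -0.6; 0 0 -110 0 0 0 -0.6"

```text
t: 25.55
tcp_pos: [0.4651, 0.0196, 0.1363]
tool_rot: [0.292, 0.956, 0.0, 0.002]
force: [-0.0, 0.3, -1.9]
finger_gap: 0.337
gripper_force: 69.7
```

```bash
python3 - <<'E'
from h import *
print(tri([(load('w1'),(270.4,264.1)),(load('w6'),(277.5,175.1))])*1000)
go(624.7,-158.1,134,20);
E
```

```text
[463.8222612   20.44098596  50.01947409]
here [465.1  19.6 136.3] 56.0 -> shift [-231.7  -58.1    2.3] turn 36.0 alt 126.0 q6 -1.18 gap 0.337
```

move_arm --commands "-46 -12 0 0 0 8 -0.6; -93 -23 0 0 0 16 -0.6; -139 -35 0 0 0 24 -0.6; -185 -47 0 0 0 32 -0.6; -232 -58 0 0 0 36 -0.6"

```text
t: 26.18
tcp_pos: [0.6237, -0.1589, 0.1326]
tool_rot: [0.575, 0.818, -0.0, -0.002]
force: [-0.4, -1.1, -1.6]
finger_gap: 0.336
gripper_force: 69.7
```

move_arm --commands "0 0 0 0 0 0 -0.6; 0 0 0 0 0 0 -0.6; 0 0 0 0 0 0 -0.6; 0 0 0 0 0 0 -0.6; 0 0 0 0 0 0 -0.6"

```text
t: 26.8
tcp_pos: [0.6237, -0.1575, 0.1344]
tool_rot: [0.573, 0.819, -0.0, -0.0]
force: [-0.2, -0.2, -3.0]
finger_gap: 0.337
gripper_force: 69.7
```

```bash
python3 - <<'E'
from h import *
go(624.7,-158.1,105,20)
s=grab('side','s4'); i=s['image'][130:330,220:430][:,:,::-1]; w=grab('wrist','w7')['image'][:,:,::-1]
cv2.imwrite('pics/c7.png',cv2.hconcat([cv2.resize(i,(400,400),interpolation=2),cv2.resize(w,(400,400))]))
E
```

```text
here [ 623.7 -157.5  134.4] 20.0 -> shift [-0.9  0.7 29.4] turn 0.0 alt 90.0 q6 -0.77 gap 0.337
```

View pics/c7.png

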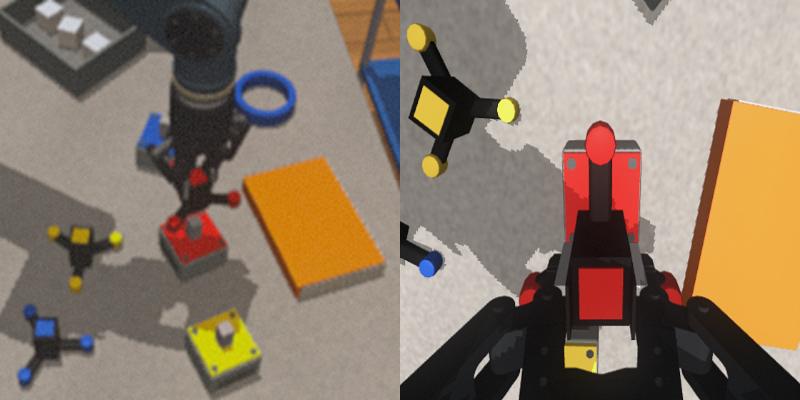

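```bash
python3 - <<'E'
from h import *
np.set_printoptions(precision=1,suppress=True)
s=load('w7')
for a,c,m in blobs(mask(s,'red'),250): print(a,c,'@159',*rect(s,m,.159),'@45',rect(s,m,.045))
go(624.7,-158.1,134,20)
E
```

```text
6772 [282.7 187.7] @159 [ 608.8 -116. ] (34.342891693115234, 42.89917755126953) 20.1566219329834 @45 (array([ 620.5, -146.9]), (67.79147338867188, 84.68146514892578), 20.156749725341797)
3479 [281.  307.3] @159 [ 623.  -156.2] (22.422149658203125, 22.698760986328125) 19.9895076751709 @45 (array([ 648.7, -226.4]), (44.26036834716797, 44.80655288696289), 19.99002456665039)
619 [380.7 303.5] @159 [ 655.6 -142.3] (7.687932014465332, 17.80571746826172) -30.769691467285156 @45 (array([ 713. , -198.9]), (15.175690650939941, 35.1475830078125), -30.769622802734375)
601 [180.3 303.7] @159 [ 588.7 -166.7] (17.15447235107422, 7.5139055252075195) -16.532432556152344 @45 (array([ 581. , -247.1]), (33.86237716674805, 14.832155227661133), -16.5318603515625)
here [ 623.9 -157.8  134.4] 20.0 -> shift [-0.6  0.6  0.4] turn 0.0 alt 90.0 q6 -0.77 gap 0.338
```

move_arm --commands "-0.9 0.6 15 0 0 0 -0.6; -0.9 0.6 25 0 0 0 -0.6; -0.9 0.6 31 0 0 0 -0.6; -0.9 0.6 35 0 0 0 -0.6; -0.9 0.6 38 0 0 0 -0.6"

```text
t: 27.52
tcp_pos: [0.625, -0.1589, 0.096]
tool_rot: [0.574, 0.819, 0.0, 0.0]
force: [-0.6, 0.3, -2.4]
finger_gap: 0.339
gripper_force: 69.6
```

move_arm --commands "0 0 6 0 0 0 -0.6; 0 0 12 0 0 0 -0.6; 0 0 18 0 0 0 -0.6; 0 0 22 0 0 0 -0.6; 0 0 25 0 0 0 -0.6"

```text
t: 28.15
tcp_pos: [0.625, -0.1589, 0.0709]
tool_rot: [0.574, 0.819, -0.0, 0.0]
force: [1.1, -0.2, -0.9]
finger_gap: 0.337
gripper_force: 69.6
```

move_arm --commands "0 0 1 0 0 0 -0.6; 0 0 2 0 0 0 -0.6; 0 0 2 0 0 0 -0.6; 0 0 2 0 0 0 -0.6; 0 0 2 0 0 0 -0.6"

```text
t: 28.78
tcp_pos: [0.625, -0.1589, 0.0707]
tool_rot: [0.574, 0.819, -0.0, 0.0]
force: [-2.2, -0.5, 5.9]
finger_gap: 0.333
gripper_force: 70.7
```

move_arm --commands "0 0 -2 0 0 0 -0.3; 0 0 -2 0 0 0 0; 0 0 -3 0 0 0 0.2; 0 0 -40 0 0 0 0.2; 0 0 -100 0 0 0 0.4"

```text
t: 29.4
tcp_pos: [0.6231, -0.1579, 0.1676]
tool_rot: [0.574, 0.819, -0.001, -0.003]
force: [0.9, -0.3, -0.2]
finger_gap: 0.701
gripper_force: 0.0
```

```bash
python3 - <<'E'
from h import *
go(472,-144,230,-12.9)
E
```

```text
here [ 623.1 -157.9  167.6] 20.0 -> shift [  64.7 -137.3  -62.4] turn 32.9 alt 122.9 q6 -0.77 gap 0.701
```

move_arm --commands "13 -27 -25 0 0 8 1; 28 -60 -50 0 0 16 1; 45 -95 -60 0 0 24 1; 64.5 -137 -60 0 0 32.9 1; 64.5 -137 -60 0 0 32.9 1"

```text
t: 30.02
tcp_pos: [0.4702, -0.1433, 0.2291]
tool_rot: [0.782, 0.623, -0.001, -0.002]
force: [-0.4, -0.5, -0.7]
finger_gap: 1.001
gripper_force: 0.0
```

move_arm --commands "0 0 0 0 0 0 1; 0 0 0 0 0 0 1; 0 0 0 0 0 0 1; 0 0 0 0 0 0 1; 0 0 0 0 0 0 1"

```text
t: 30.65
tcp_pos: [0.4742, -0.145, 0.229]
tool_rot: [0.782, 0.623, -0.0, -0.0]
force: [0.1, -0.3, 0.4]
finger_gap: 1.005
gripper_force: 0.0
```

```bash
python3 - <<'E'
from h import *
see('w8','yellow'); go(472,-144,25,-12.9)
E
```

```text
red 498 [432.7 102.6] @45 [ 611.3 -111.5] (17.704395294189453, 22.471235275268555) -26.03696060180664 @50 [ 609.5 -110.8]
red 843 [468.5 119. ] @45 [ 639.9 -136.3] (23.168601989746094, 38.55717849731445) 20.945344924926758 @50 [ 637.6 -135.3]
red 1320 [423.5 152.6] @45 [ 602.9 -155.7] (29.749225616455078, 49.27114486694336) 20.180736541748047 @50 [ 601.1 -154.3]
red 417 [522.7 152.3] @45 [ 682.5 -171.2] (17.639543533325195, 23.990766525268555) -23.799942016601562 @50 [ 679.6 -169.7]
red 933 [482.1 164.1] @45 [ 648.4 -174.1] (26.850547790527344, 27.386608123779297) 19.835586547851562 @50 [ 645.9 -172.5]
red 609 [434.6 200.5] @45 [ 606.5 -193.7] (44.39607620239258, 24.036794662475586) 34.46914291381836 @50 [ 604.7 -191.8]
yellow 255 [233.5 147.4] @45 [ 438.3 -110.7] (14.904183387756348, 14.814802169799805) -14.688697814941406 @50 [ 439.1 -110.1]
yellow 254 [326.8 147.2] @45 [ 517.3 -128.9] (14.839139938354492, 14.908893585205078) -12.915290832519531 @50 [ 516.9 -127.9]
yellow 641 [280.3 181.9] @45 [ 471.3 -150.1] (22.155014038085938, 22.599258422851562) -12.914176940917969 @50 [ 471.6 -148.9]
yellow 2731 [484.2 295.8] @45 [ 640.7 -314.8] (63.488059997558594, 68.0426254272461) 18.501359939575195 @50 [ 638.4 -311. ]
blue 449 [258.5 318.4] @45 [ 418.  -283.3] (23.1483097076416, 22.94915008544922) -5.0770263671875 @50 [ 419.1 -280. ]
here [ 474.2 -144.9  229.1] -12.9 -> shift [  0.4  -2.3 204.1] turn 0.0 alt 90.0 q6 -0.3 gap 1.001
```

move_arm --commands "-4.5 -1.6 60 0 0 0 1; -4.5 -1.6 120 0 0 0 1; -4.5 -1.6 175 0 0 0 1; -4.5 -1.6 204 0 0 0 1; -4.5 -1.6 204 0 0 0 1"

```text
t: 31.32
tcp_pos: [0.4702, -0.1483, 0.0232]
tool_rot: [0.782, 0.623, -0.001, -0.002]
force: [0.3, -0.2, -0.6]
finger_gap: 1.002
gripper_force: 0.0
```

move_arm --commands "0 0 0 0 0 0 0; 0 0 0 0 0 0 -0.5; 0 0 0 0 0 0 -0.6; 0 0 0 0 0 0 -0.6; 0 0 0 0 0 0 -0.6"

```text
t: 31.95
tcp_pos: [0.4724, -0.1495, 0.0267]
tool_rot: [0.782, 0.623, 0.001, 0.001]
force: [0.6, 0.7, 6.8]
finger_gap: 0.336
gripper_force: 68.8
```

move_arm --commands "0 0 -15 0 0 0 -0.6; 0 0 -50 0 0 0 -0.6; 0 0 -90 0 0 0 -0.6; 0 0 -110 0 0 0 -0.6; 0 0 -110 0 0 0 -0.6"

```text
t: 32.58
tcp_pos: [0.4724, -0.1494, 0.1374]
tool_rot: [0.782, 0.623, 0.001, 0.002]
force: [0.0, -0.5, -2.3]
finger_gap: 0.337
gripper_force: 69.7
```

```bash
python3 - <<'E'
from h import *
go(639.6,-316.3,135,18.6)
E
```

```text
here [ 472.4 -149.4  137.4] -12.9 -> shift [-125.4  200.2    2.4] turn -31.5 alt 58.5 q6 -0.31 gap 0.337
```

move_arm --commands "-25 40 0 0 0 -7 -0.6; -50 80 0 0 0 -14 -0.6; -75 120 0 0 0 -21 -0.6; -100 160 0 0 0 -28 -0.6; -125.5 200 0 0 0 -31.5 -0.6"

```text
t: 33.2
tcp_pos: [0.6383, -0.3163, 0.1332]
tool_rot: [0.583, 0.813, 0.0, -0.002]
force: [0.1, 0.4, -2.5]
finger_gap: 0.339
gripper_force: 69.7
```

move_arm --commands "0 0 0 0 0 0 -0.6; 0 0 0 0 0 0 -0.6; 0 0 0 0 0 0 -0.6; 0 0 0 0 0 0 -0.6; 0 0 0 0 0 0 -0.6"

```text
t: 33.83
tcp_pos: [0.6382, -0.3155, 0.1355]
tool_rot: [0.583, 0.812, -0.0, 0.0]
force: [-0.2, 0.1, -1.5]
finger_gap: 0.34
gripper_force: 69.8
```

```bash
python3 - <<'E'
from h import *
go(639.6,-316.3,97,18.6)
s=grab('wrist','w9'); z=where()[0][2]/1000-.0267+.05
for c in ['yellow']:
  for a,ce,m in blobs(mask(s,c),250): print(a,ce,'@top',z,*rect(s,m,z),'@45',rect(s,m,.045))
E
```

```text
here [ 638.2 -315.5  135.5] 18.6 -> shift [-1.2  1.  38.5] turn 0.0 alt 90.0 q6 -0.94 gap 0.34
4347 [288.7 185.9] @top 0.1588164484514446 [ 624.52960205 -273.52685547] (34.299224853515625, 21.514482498168945) 18.584566116333008 @45 (array([ 635.7935791 , -304.38787842]), (67.2894287109375, 42.20781326293945), 18.584579467773438)
1118 [385.6 213.2] @top 0.1588164484514446 [ 659.10992432 -269.24691772] (12.698326110839844, 12.703807830810547) 1.907589316368103 @45 (array([ 703.63427734, -295.99130249]), (24.911962509155273, 24.922780990600586), 1.9080978631973267)
```

move_arm --commands "-1.2 1 15 0 0 0 -0.6; -1.2 1 25 0 0 0 -0.6; -1.2 1 31 0 0 0 -0.6; -1.2 1 35 0 0 0 -0.6; -1.2 1 38 0 0 0 -0.6"

```text
t: 34.5
tcp_pos: [0.6398, -0.3168, 0.0969]
tool_rot: [0.584, 0.812, -0.0, 0.0]
force: [0.5, -0.3, -1.6]
finger_gap: 0.337
gripper_force: 69.9
```

move_arm --commands "0 0 6 0 0 0 -0.6; 0 0 12 0 0 0 -0.6; 0 0 18 0 0 0 -0.6; 0 0 22 0 0 0 -0.6; 0 0 25 0 0 0 -0.6"

```text
t: 35.12
tcp_pos: [0.6397, -0.3168, 0.0718]
tool_rot: [0.584, 0.812, 0.0, -0.0]
force: [-0.6, 0.1, -1.6]
finger_gap: 0.333
gripper_force: 69.9
```

move_arm --commands "0 0 1 0 0 0 -0.6; 0 0 2 0 0 0 -0.6; 0 0 2 0 0 0 -0.6; 0 0 2 0 0 0 -0.6; 0 0 2 0 0 0 -0.6"

```text
t: 35.75
tcp_pos: [0.6398, -0.3168, 0.0717]
tool_rot: [0.583, 0.812, -0.0, 0.0]
force: [-1.5, 1.0, 5.0]
finger_gap: 0.337
gripper_force: 70.8
```

move_arm --commands "0 0 -2 0 0 0 -0.3; 0 0 -2 0 0 0 0; 0 0 -3 0 0 0 0.2; 0 0 -40 0 0 0 0.2; 0 0 -100 0 0 0 0.4"

```text
t: 36.38
tcp_pos: [0.6383, -0.3159, 0.1682]
tool_rot: [0.584, 0.812, -0.0, -0.003]
force: [0.8, 0.3, 1.1]
finger_gap: 0.7
gripper_force: 0.0
```

```bash
python3 - <<'E'
from h import *
go(422,-280,230,-6)
E
```

```text
here [ 638.3 -315.9  168.2] 18.6 -> shift [ 103.  -193.5  -61.8] turn 24.6 alt 114.6 q6 -0.94 gap 0.7
```

move_arm --commands "20 -38 -25 0 0 6 1; 42 -80 -50 0 0 12 1; 65 -122 -61 0 0 18 1; 88 -165 -61 0 0 24.6 1; 103 -193.5 -61 0 0 24.6 1"

```text
t: 37.0
tcp_pos: [0.4216, -0.2802, 0.2317]
tool_rot: [0.743, 0.669, -0.0, 0.0]
force: [-0.4, -0.1, -0.4]
finger_gap: 1.002
gripper_force: 0.0
```

move_arm --commands "0 0 0 0 0 0 1; 0 0 0 0 0 0 1; 0 0 0 0 0 0 1; 0 0 0 0 0 0 1; 0 0 0 0 0 0 1"

```text
t: 37.62
tcp_pos: [0.4239, -0.2809, 0.231]
tool_rot: [0.743, 0.669, 0.0, -0.0]
force: [0.6, 0.2, -0.6]
finger_gap: 1.002
gripper_force: 0.0
```

```bash
python3 - <<'E'
from h import *
see('w10','blue'); go(422,-280,25,-6)
E
```

```text
red 722 [487.1  13.3] @45 [ 600.4 -166.6] (20.405399322509766, 28.602924346923828) 20.437685012817383 @50 [ 597.8 -167.2]
red 1785 [514.4  38.4] @45 [ 621.5 -187.3] (75.32356262207031, 19.842018127441406) 21.049030303955078 @50 [ 618.5 -187.6]
red 1906 [280.6 327.4] @45 [ 407.6 -441.4] (25.325950622558594, 99.17402648925781) 37.45112609863281 @50 [ 407.9 -437.8]
yellow 2419 [506.  183.9] @45 [ 633.3 -317.9] (79.44734954833984, 68.20170593261719) 18.739986419677734 @50 [ 630.2 -316.2]
yellow 338 [553.3 208.5] @45 [ 668. -339.] (12.51546573638916, 28.422964096069336) 6.487669467926025 @50 [ 664.4 -336.9]
blue 271 [249.4 122.1] @45 [ 400.9 -231.1] (15.26951789855957, 14.870560646057129) 38.0732307434082 @50 [ 401.4 -230.7]
blue 632 [276.8 176. ] @45 [ 418.9 -281.3] (23.016292572021484, 22.31682777404785) -5.627677917480469 @50 [ 419.  -280.1]
here [ 423.8 -280.9  231. ] -6.0 -> shift [  0.7  -1.9 206. ] turn 0.0 alt 90.0 q6 -0.7 gap 0.998
```

View pics/w10.png

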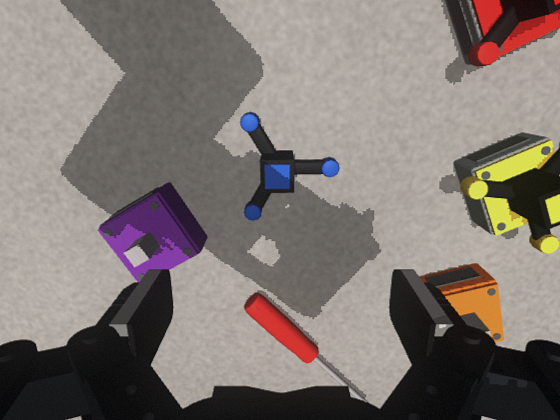

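move_arm --commands "0.3 -4.9 60 0 0 -0.4 0.3; 0.3 -4.9 120 0 0 -0.4 0.3; 0.3 -4.9 175 0 0 -0.4 0.3; 0.3 -4.9 206 0 0 -0.4 0.3; 0.3 -4.9 206 0 0 -0.4 0.3"

```text
t: 38.3
tcp_pos: [0.4176, -0.279, 0.0231]
tool_rot: [0.741, 0.672, -0.0, -0.003]
force: [-0.2, -0.1, 0.4]
finger_gap: 0.653
gripper_force: 0.0
```

move_arm --commands "0 0 0 0 0 0 0; 0 0 0 0 0 0 -0.5; 0 0 0 0 0 0 -0.6; 0 0 0 0 0 0 -0.6; 0 0 0 0 0 0 -0.6"

```text
t: 38.92
tcp_pos: [0.4197, -0.2811, 0.027]
tool_rot: [0.741, 0.672, 0.0, 0.002]
force: [0.5, 0.7, 6.7]
finger_gap: 0.335
gripper_force: 69.8
```

move_arm --commands "0 0 -15 0 0 0 -0.6; 0 0 -50 0 0 0 -0.6; 0 0 -90 0 0 0 -0.6; 0 0 -115 0 0 0 -0.6; 0 0 -115 0 0 0 -0.6"

```text
t: 39.55
tcp_pos: [0.4196, -0.2809, 0.1427]
tool_rot: [0.741, 0.672, 0.0, 0.003]
force: [-0.1, 0.7, -1.7]
finger_gap: 0.335
gripper_force: 69.4
```

```bash
python3 - <<'E'
from h import *
go(609.0,22.6,140,-25.3)
E
```

```text
here [ 419.6 -280.9  142.7] -5.6 -> shift [320.5 159.    2.7] turn 19.7 alt 109.7 q6 -0.71 gap 0.335
```

move_arm --commands "40 20 0 0 0 0 -0.6; 92 46 0 0 0 0 -0.6; 144 72 0 0 0 0 -0.6; 196 98 0 0 0 0 -0.6; 240 119 0 0 0 0 -0.6"

```text
t: 40.17
tcp_pos: [0.5604, -0.0506, 0.1388]
tool_rot: [0.741, 0.672, -0.001, -0.001]
force: [0.3, -0.8, -1.9]
finger_gap: 0.338
gripper_force: 69.4
```

move_arm --commands "40 20 0 0 0 9 -0.6; 80.5 40 0 0 0 19.7 -0.6; 80.5 40 0 0 0 19.7 -0.6; 80.5 40 0 0 0 19.7 -0.6; 80.5 40 0 0 0 19.7 -0.6"

```text
t: 40.8
tcp_pos: [0.607, 0.0223, 0.1395]
tool_rot: [0.845, 0.535, -0.001, -0.001]
force: [-0.0, -0.4, -2.0]
finger_gap: 0.339
gripper_force: 69.4
```

```bash
python3 - <<'E'
from h import *
go(609.0,22.6,97.5,-25.3)
E
```

```text
here [607.   22.3 139.5] -25.3 -> shift [ 1.1  1.7 42. ] turn -0.0 alt 90.0 q6 0.3 gap 0.339
```

move_arm --commands "1 1.6 15 0 0 0 -0.6; 1 1.6 27 0 0 0 -0.6; 1 1.6 34 0 0 0 -0.6; 1 1.6 38 0 0 0 -0.6; 1 1.6 42 0 0 0 -0.6"

```text
t: 41.42
tcp_pos: [0.6099, 0.0236, 0.1009]
tool_rot: [0.845, 0.535, -0.0, -0.0]
force: [-8.3, 1.0, 29.9]
finger_gap: 0.339
gripper_force: 73.4
```

move_arm --commands "-1.3 -0.4 -12 0 0 0 -0.6; -1.3 -0.4 -12 0 0 0 -0.6; -1.3 -0.4 -12 0 0 0 -0.6; -1.3 -0.4 -12 0 0 0 -0.6; -1.3 -0.4 -12 0 0 0 -0.6"

```text
t: 42.05
tcp_pos: [0.6089, 0.0226, 0.1097]
tool_rot: [0.845, 0.535, -0.0, -0.0]
force: [-0.4, -0.1, -1.1]
finger_gap: 0.335
gripper_force: 69.6
```

```bash
python3 - <<'E'
from h import *
go(609.0,22.6,97.5,-25.3); print(where()[0])
s=grab('wrist','w11'); p,_,t=where(); Rt=Ro.from_quat(t['tool_rot']).as_matrix()
z=p[2]/1000-.027+.05
for a,c,m in blobs(mask(s,'blue'),250):
    r=rect(s,m,z); print(a,c,*r,'tool-frame', Rt.T@(np.r_[r[0],z*1000]-p),'@45',*rect(s,m,.045))
# same for red, when it was held
s=load('w7'); p=np.array([623.9,-157.8,134.4])
for a,c,m in blobs(mask(s,'red'),3000): r=rect(s,m,.1588); a=np.radians(20); d=r[0]-p[:2]; print('red',d@[-np.sin(a),np.cos(a)],d@[np.cos(a),np.sin(a)])
E
```

```text
here [608.9  22.6 109.7] -25.3 -> shift [ 0.   0.1 12.2] turn -0.0 alt 90.0 q6 0.3 gap 0.335
[608.91190436  22.63980851 109.71266657]
3011 [496.2  18. ] [702.95275879  83.45428467] (10.194205284118652, 37.724517822265625) -25.343605041503906 tool-frame [ 95.15768974  58.94914277 -23.05695148] @45 [749.02618408  76.14334869] (17.744388580322266, 65.66472625732422) -25.343589782714844
1410 [219.7 167.4] [611.93518066  78.53437042] (13.889326095581055, 13.26024055480957) 18.4066162109375 tool-frame [ 51.81305835 -21.23592038 -22.99644496] @45 [590.59753418  67.57950592] (24.176311492919922, 23.081270217895508) 18.406641006469727
4811 [303.5 195.2] [627.90991211  56.77895355] (26.880950927734375, 32.66604995727539) -25.318870544433594 tool-frame [ 38.9711585    2.50382795 -23.0093026 ] @45 [618.40380859  29.7111969 ] (46.789974212646484, 56.85987854003906) -25.31885528564453
688 [234.6 233. ] [607.16436768  57.59741211] (18.884971618652344, 6.817147731781006) -25.1322021484375 tool-frame [ 30.84544941 -16.60167242 -22.99531947] @45 [582.293396  31.135952] (32.87193298339844, 11.86617660522461) -25.131729125976562
1303 [394.6 262.6] [651.73345947  23.17703438] (17.452394485473633, 13.76679515838623) -23.58038330078125 tool-frame [ 18.77322713  38.40220643 -23.02859207] @45 [659.87200928 -28.77754784] (30.37822723388672, 23.963104248046875) -23.580764770507812
3318 [280.5 306.2] [607.57818604  23.72976685] (22.520814895629883, 22.307537078857422) -25.496658325195312 tool-frame [  0.40306737  -1.75411358 -22.99894775] @45 [583.01348877 -27.81536484] (39.200538635253906, 38.82926940917969) -25.496627807617188
red 44.44348149093489 0.07985697175611266
red 1.6495274944310068 -0.30418518847923004
```

View pics/w11.png

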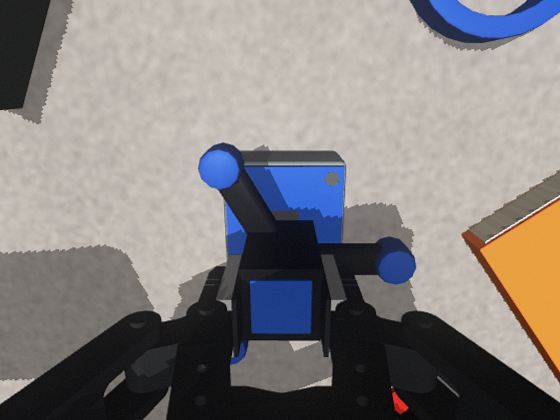

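```bash
python3 - <<'E'
from h import *
np.set_printoptions(precision=2,suppress=True)
def an(tag,c,p,yaw,rows,vmin=60):
    s=load(tag); m=mask(s,c,110,vmin); a=np.radians(yaw); ux=np.array([-np.sin(a),np.cos(a)]); uy=np.array([np.cos(a),np.sin(a)])
    for v in rows:
        u=np.where(m[v,200:370])[0]+200; L,Rr=u.min()-.5,u.max()+.5
        l=onz(s,(L,v),.045)[:2]*1000-p; r=onz(s,(Rr,v),.045)[:2]*1000-p
        print(tag,v,L,Rr,'y',l@uy,r@uy,'mid',(l+r)@uy/2)
    for u in (300,315,325):
        v=np.where(m[:,u])[0]; v=v[v>120].min()-.5; q=onz(s,(u,v),.045)[:2]*1000-p; print('back edge',u,v,'x',q@ux)
an('w7','red',np.array([623.8,-157.7]),20,(215,225,235,245))
an('w9','yellow',np.array([638.2,-315.5]),18.6,(200,210,220,230))
an('w11','blue',np.array([608.9,22.6]),-25.3,(205,225,235,240))
E
```

```text
w7 215 230.5 334.5 y -33.13054707297023 34.77987304045377 mid 0.8246629837417727
w7 225 230.5 333.5 y -33.410001358463425 34.42013834447933 mid 0.5050684930079476
w7 235 230.5 333.5 y -33.69425602099459 34.718499310532906 mid 0.5121216447691613
w7 245 231.5 332.5 y -33.313554574305435 34.35199968237106 mid 0.5192225540328123
back edge 300 143.5 x 43.590457752467096
back edge 315 159.5 x 33.6171654445912
back edge 325 159.5 x 33.616950673373964
w9 200 233.5 363.5 y -31.029239980782954 53.19666516228396 mid 11.083712590750501
w9 210 230.5 369.5 y -33.248112494228394 57.5661067005789 mid 12.158997103175254
w9 220 243.5 369.5 y -24.963660274885264 58.05593614064151 mid 16.54613793287813Traceback (most recent call last):
  File "<stdin>", line 12, in <module>
  File "<stdin>", line 6, in an
    return umr_minimum(a, axis, None, out, keepdims, initial, where)
ValueError: zero-size array to reduction operation minimum which has no identity
```

```bash
python3 - <<'E'
from h import *
def an(tag,c,p,yaw,rows):
    s=load(tag); m=mask(s,c,110,60); a=np.radians(yaw); ux=np.array([-np.sin(a),np.cos(a)]); uy=np.array([np.cos(a),np.sin(a)])
    for v in rows:
        u=np.where(m[v,200:370])[0]+200; L,Rr=u.min()-.5,u.max()+.5
        l=onz(s,(L,v),.045)[:2]*1000-p; r=onz(s,(Rr,v),.045)[:2]*1000-p
        print(tag,v,L,Rr,'y',(l@uy).round(1),(r@uy).round(1),'mid',((l+r)@uy/2).round(2))
    for u in (305,315,322):
        v=np.where(m[:,u])[0]; v=v[v>120].min()-.5; q=onz(s,(u,v),.045)[:2]*1000-p; print('back edge',u,v,'x',(q@ux).round(2))
an('w11','blue',np.array([608.9,22.6]),-25.3,(205,225,235,240))
go(609,22.6,100,-25.3)
E
```

```text
w11 205 224.5 342.5 y -34.3 34.0 mid -0.14
w11 225 226.5 341.5 y -33.6 34.0 mid 0.17
w11 235 226.5 340.5 y -33.9 33.7 mid -0.11
w11 240 226.5 340.5 y -34.1 33.8 mid -0.11
back edge 305 165.5 x 34.17
back edge 315 165.5 x 34.17
back edge 322 165.5 x 34.17
here [609.   22.6 109.8] -25.3 -> shift [-0.   0.   9.8] turn 0.0 alt 90.0 q6 0.3 gap 0.337
```

move_arm --commands "-0.8 0 3 0 0 0 -0.6; -0.8 0 6 0 0 0 -0.6; -0.8 0 9 0 0 0 -0.6; -0.8 0 12 0 0 0 -0.6; -0.8 0 13 0 0 0 -0.6"

```text
t: 42.72
tcp_pos: [0.609, 0.0217, 0.097]
tool_rot: [0.845, 0.535, 0.0, 0.0]
force: [-0.3, 0.3, -1.3]
finger_gap: 0.338
gripper_force: 69.7
```

move_arm --commands "0 0 6 0 0 0 -0.6; 0 0 12 0 0 0 -0.6; 0 0 18 0 0 0 -0.6; 0 0 22 0 0 0 -0.6; 0 0 25 0 0 0 -0.6"

```text
t: 43.35
tcp_pos: [0.6092, 0.0217, 0.072]
tool_rot: [0.845, 0.535, 0.0, 0.0]
force: [1.2, -1.3, 1.9]
finger_gap: 0.338
gripper_force: 70.2
```

move_arm --commands "0 0 1 0 0 0 -0.6; 0 0 2 0 0 0 -0.6; 0 0 2 0 0 0 -0.6; 0 0 2 0 0 0 -0.6; 0 0 2 0 0 0 -0.6"

```text
t: 43.98
tcp_pos: [0.6092, 0.0218, 0.072]
tool_rot: [0.845, 0.535, 0.0, 0.001]
force: [0.3, -0.3, 7.7]
finger_gap: 0.335
gripper_force: 70.8
```

Home. Release, rise, and verify.

move_arm --commands "0 0 -2 0 0 0 -0.3; 0 0 -2 0 0 0 0; 0 0 -3 0 0 0 0.2; 0 0 -40 0 0 0 0.2; 0 0 -100 0 0 0 0.2"

```text
t: 44.6
tcp_pos: [0.6066, 0.0222, 0.1686]
tool_rot: [0.845, 0.535, -0.003, -0.002]
force: [1.0, 0.2, 0.1]
finger_gap: 0.602
gripper_force: 0.0
```

```bash
python3 - <<'E'
from h import *
s=grab('side','s5'); a=s['image'][60:360,170:430][:,:,::-1]; cv2.imwrite('pics/s5c.png',cv2.resize(a,(520,600),interpolation=2))
go(594,371,340,-50.7)
E
```

```text
here [612.5  21.7 178.6] -25.3 -> shift [ 308.  -165.9 -161.4] turn 25.4 alt 115.4 q6 0.29 gap 0.601
```

View pics/s5c.png

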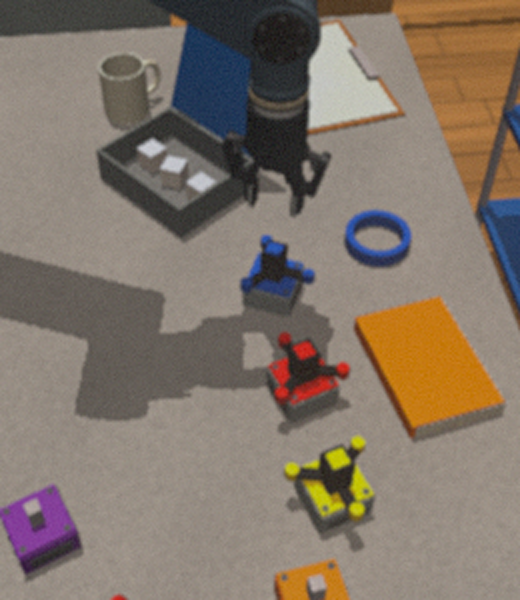

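move_arm --commands "20 -10 -50 0 0 5 0.3; 50 -27 -100 0 0 10 0.3; 85 -46 -140 0 0 15 0.3; 125 -67 -160 0 0 20 0.3; 170 -92 -162 0 0 25.4 0.3"

```text
t: 45.28
tcp_pos: [0.5989, 0.2161, 0.3345]
tool_rot: [0.942, 0.334, 0.002, 0.0]
force: [0.4, -0.9, 0.0]
finger_gap: 0.649
gripper_force: 0.0
```

```bash
python3 - <<'E'
from h import *
go(593.5,371,320,-50.7)
E
```

```text
here [598.9 216.1 334.5] -50.9 -> shift [  93.4 -123.6   14.5] turn -0.2 alt 89.8 q6 1.06 gap 0.649
```

move_arm --commands "35 -45 4 0 0 0 0.3; 70 -92 9 0 0 0 0.3; 93.5 -123.5 14 0 0 0 0.3; 93.5 -123.5 14 0 0 0 0.3; 93.5 -123.5 14 0 0 0 0.3"

```text
t: 45.9
tcp_pos: [0.5921, 0.3691, 0.3176]
tool_rot: [0.942, 0.336, -0.001, 0.0]
force: [0.3, 0.5, 0.0]
finger_gap: 0.652
gripper_force: 0.0
```

```bash
python3 - <<'E'
from h import *
s=grab('wrist','w12'); go(593.5,371,218,-50.7)
print('handle px expected',proj(s,(.5935,.371,.236)))
g=cv2.cvtColor(s['image'],cv2.COLOR_RGB2GRAY); u,v=proj(s,(.5935,.371,.236)).astype(int)
m=((g<45)*1).astype(np.uint8); 
for a,c,mm in blobs(m,150):
    ys,xs=np.where(mm); print(a,c,xs.min(),xs.max(),ys.min(),ys.max())
E
```

```text
here [592.4 368.6 318. ] -50.7 -> shift [  2.4  -1.2 100. ] turn -0.0 alt 90.0 q6 1.28 gap 0.649
handle px expected [282.95655125 208.3848315 ]
694 [515.1 157.5] 500 555 125 200
181 [549.6 193.5] 532 559 184 198
1118 [290.9 207.7] 261 361 196 223
45066 [290.2 364.7] 0 559 219 419
176 [358.2 234.1] 353 363 218 257
```

move_arm --commands "2 -1 30 0 0 0 0.3; 2 -1 60 0 0 0 0.3; 2 -1 85 0 0 0 0.3; 2 -1 99 0 0 0 0.3; 2 -1 99 0 0 0 0.3"

```text
t: 46.58
tcp_pos: [0.5932, 0.3705, 0.2184]
tool_rot: [0.942, 0.336, -0.001, 0.0]
force: [-0.1, 0.3, 0.4]
finger_gap: 0.648
gripper_force: 0.0
```

move_arm --commands "0 0 0 0 0 0 -0.3; 0 0 0 0 0 0 -0.8; 0 0 0 0 0 0 -0.8; 0 0 0 0 0 0 -0.8; 0 0 0 0 0 0 -0.8" --grip_force 40

```text
t: 47.2
tcp_pos: [0.5943, 0.3718, 0.2209]
tool_rot: [0.942, 0.336, 0.002, 0.0]
force: [-0.1, -1.7, 4.9]
finger_gap: 0.247
gripper_force: 40.3
```

move_arm --commands "-23 0 -7 0 0 0 -0.8; -46.5 0 -10.5 0 0 0 -0.8; -70 0 -11.5 0 0 0 -0.8; -94 0 -9 0 0 0 -0.8; -117 0 -4 0 0 0 -0.8"

```text
t: 47.82
tcp_pos: [0.5045, 0.2982, 0.2252]
tool_rot: [0.942, 0.336, 0.004, -0.0]
force: [1.9, 0.1, 1.7]
finger_gap: 0.252
gripper_force: 40.9
```

move_arm --commands "-22.5 0 8 0 0 0 -0.8; -43.5 0 19 0 0 0 -0.8; -63.5 0 32.5 0 0 0 -0.8; -81 0 48 0 0 0 -0.8; -97 0 66 0 0 0 -0.8"

```text
t: 48.45
tcp_pos: [0.4277, 0.2354, 0.1577]
tool_rot: [0.942, 0.336, 0.001, 0.001]
force: [2.3, -2.4, 1.8]
finger_gap: 0.247
gripper_force: 44.2
```

move_arm --commands "-13 0 19.5 0 0 0 -0.8; -24 0 41 0 0 0 -0.8; -32 0 63.5 0 0 0 -0.8; -37 0 86.5 0 0 0 -0.8; -38.5 0 108 0 0 0 -0.8"

```text
t: 49.08
tcp_pos: [0.3973, 0.2107, 0.0486]
tool_rot: [0.942, 0.337, -0.001, 0.0]
force: [-0.0, -7.0, 1.7]
finger_gap: 0.248
gripper_force: 45.3
```

Lower the last 3 mm, release, back off.

move_arm --commands "0 0 2 0 0 0 -0.8; 0 0 2.5 0 0 0 -0.8; 0 0 2.5 0 0 0 -0.5; 0 0 2.5 0 0 0 0.3; 0 0 2.5 0 0 0 0.3"

```text
t: 49.7
tcp_pos: [0.3981, 0.2121, 0.0467]
tool_rot: [0.942, 0.336, 0.0, -0.0]
force: [-0.2, 1.1, 0.3]
finger_gap: 0.646
gripper_force: 0.0
```

move_arm --commands "0 0 2 0 0 0 0.3; 0 0 -20 0 0 0 0.3; 0 0 -60 0 0 0 0.3; 0 0 -110 0 0 0 0.3; 0 0 -150 0 0 0 0.3"

```text
t: 50.32
tcp_pos: [0.3979, 0.212, 0.1984]
tool_rot: [0.942, 0.336, 0.001, -0.0]
force: [1.0, 0.2, 0.3]
finger_gap: 0.651
gripper_force: 0.0
```

```bash
python3 - <<'E'
from h import *
np.set_printoptions(precision=1,suppress=True)
s=grab('wrist','w13'); b=grab('side','s6'); print(where())
for a,c,m in blobs(mask(s,'blue'),3000): print('lid/blue',a,c,*rect(s,m,.068))
a0=load('side0')
for c in ['red','yellow','blue','orange']:
    for a,ce,m in blobs(mask(b,c),60):
        if a<1600 and ce[1]>120 and ce[0]<430: print(c,a,ce,*rect(b,m,.095)[:1])
print('side diff lid', np.abs(b['image'][100:180,215:300].astype(int)-a0['image'][100:180,215:300]).mean())
E
```

```text
(array([400.6, 212.8, 200.5]), np.float64(-50.67162872515118), {'t': 50.425, 'q': array([0.2, 0.3, 1.9, 0. , 0.9, 1.1]), 'qd': array([-0. ,  0.1,  0.1, -0. , -0.1, -0. ]), 'tau': array([  0.2, -32.1, -13.1,  -0. ,   0.4,  -0. ]), 'tcp_pos': array([0.4, 0.2, 0.2]), 'tool_rot': array([0.9, 0.3, 0. , 0. ]), 'force': array([ 0.6, -0. , -0.1]), 'ft_torque': array([-0. , -0. , -0.1]), 'gripper_force': 0.0, 'finger_gap': 0.6488679103698876})
lid/blue 25201 [282.  93.] [457.8 262.6] (101.7452621459961, 197.5635986328125) 39.279823303222656
red 79 [321.6 235. ] [ 625.8 -158.7]
red 327 [318.9 251.7] [ 612.7 -198.5]
red 501 [240.  376.6] [ 411.2 -495. ]
yellow 107 [338.5 289. ] [ 641.1 -316.6]
yellow 184 [348.9 306.4] [ 660.4 -360.3]
yellow 169 [331.3 308.8] [ 617.9 -360. ]
blue 1181 [256.8 138.1] [480.7 244.8]
blue 202 [  5.  145.4] [-286.3  268.6]
blue 245 [358.5 177.2] [758.9  36.1]
blue 64 [305.7 183. ] [605.7  27.7]
blue 97 [308.4 202.8] [605.  -42.9]
orange 434 [426.  146.4] [1002.  155.]
orange 394 [377.3 243.9] [ 773.2 -191.4]
orange 370 [326.2 364.6] [ 589.5 -479.6]
side diff lid 12.5425
```

```bash
python3 -c "
from h import *
print(ticket.sign_off())"
```

```text
the job is handed in; nothing more can be done
None
```

I handed the job in at about 50 s: the lid was opened to its stop and is shut again. All three caps are in the case, all three handles (blue, yellow, red) sit fully home on their drives, and nothing else on the bench was touched.

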